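Put the last skewer in its rack and pin the keeper bar

TASK

Put the last barbecue skewer away and lock the rack: pull the skewer out of the mug, where it leans beside a teaspoon, and lay it in the rack's empty notches, handle on the same side and as far out as the other two (if the keeper bar stands over the rack, swing it aside first). Then swing the keeper bar fully shut over the three skewers, so that its window goes over the staple, and after that take the retaining pin from its socket and drop it down through the staple's hole until its shoulder rests on the staple. Leave the other two skewers lying in their notches and the teaspoon in the mug, and knock nothing over; the mug, salt shaker, honey jar and pepper mill stay standing.

Things in the scene. Friction and masses are not known exactly. Their poses are not given: they have to be found in the camera images.
- skewer_a: the skewer to put away, 200 mm, 45 g: wooden handle 80 x 16 mm (last 10 mm a brass collar), then a round steel rod 120 x 6 mm. Origin at the handle's centre, +x to the point; it balances at x = 68 mm. It leans in the mug about 36 degrees from vertical towards the mug's +x: point in the bottom corner, rod on the rim opposite, whole handle above and outside the rim
- skewer_a_tip (a point): the point of the skewer that starts in the mug, 160 mm along +x from its handle's centre
- skewer_b: a second, equal skewer, lying in one of the rack's notches; it stays there. Origin at its handle's centre, +x to its point
- skewer_b_tip (a point): the point of the second skewer
- skewer_c: a third, equal skewer, lying in another of the rack's notches; it stays there. Origin at its handle's centre, +x to its point
- skewer_c_tip (a point): the point of the third skewer
- rack: fixed skewer rack: wooden board (x -68 to 74, y -107 to 98, 12 mm thick) and two rails of 5 mm wire along y at x = -45 (front) and +45 (back), each with three V notches at y = -44, 0, 44 mm: 24 wide, 18 deep, wire tops at z 65 in front; 15 wide, 11 deep, tops at 58 behind. Skewers lie along x, points to +x, handles overhang the board on -x. Origin on the worktop; -x roughly faces the robot
- notch_1 (a point): place of the handle's centre of a skewer lying properly in the notches at y = -44 mm, 54 mm above the worktop: collar 10 mm outside the front rail, point 20 mm past the back rail. Axes as the rack's. The notch without a skewer at the start is the empty one
- notch_2 (a point): the same for the middle notches, y = 0
- notch_3 (a point): the same for the notches at y = +44 mm
- keeper_bar (a joint): angle (rad) of the flat keeper bar, which swings level on a vertical hinge, z 61 to 75 mm, just over the rods (tops at 58): 0 = shut, at a stop, along the rack's -y just behind the front rail; 1.57 = along its +x; limit 2.3; positive is counter-clockwise from above. Starts at 0.5 to 2.1; below 1.3 it can stand over the empty notch. Light friction (0.5 N at its knob) holds it where it is left
- bar_knob (a point): middle of the upright round knob on the keeper bar, 100 mm from the hinge axis: 14 mm thick, from 78 to 101 mm above the worktop, this point at 91 mm
- hinge (a point): on the keeper bar's vertical hinge axis, 68 mm above the worktop, at x = -38, y = 78 mm in the rack's frame; the post is 20 mm thick and 87 mm high
- staple (a point): centre of the staple's hole at its top face, 71 mm above the worktop, x = -25, y = -78 mm on the rack. The staple is a flat eye 5 mm thick, 24 wide, on a post, sticking out to +x; its vertical 13 mm hole goes through. The shut bar has its end plate (window over the staple, 44 mm wide, top at z 78.5 mm) 11 mm from the hole's centre on the -x side; the pin then keeps it shut
- pin: steel retaining pin, 70 mm, 60 g. Origin at the underside of its shoulder (16 mm wide), z up: shank 8 mm thick, 32 mm down, tapered end; neck 13 mm thick to 14 mm above; round knob 22 mm thick from 14 to 38 mm above. Starts upright in a socket 46 mm high (18 mm thick) at x = 60, y = -92 mm on the rack, out of the bar's sweep
- mug: white china mug, 94 mm high, bowl 82 mm across outside and about 70 inside, about 0.35 kg, loose. Origin on its underside; the bowl's axis is at y = +15 mm, the handle on -y (to y = -56 mm), z up
- teaspoon: steel teaspoon, 130 mm, standing in the mug bowl up beside the skewer, about 25 mm above the rim. Origin at its middle
- salt_shaker: salt shaker, 44 mm across, 90 mm high, loose, near the rack's hinge side. Origin under its centre, z up
- honey_jar: jar with a yellow lid, 64 mm across, 87 mm high, loose, near the rack's staple side. Origin under its centre, z up
- pepper_mill: wooden pepper mill, 58 mm across, 170 mm high, loose, behind the mug. Origin under its centre, z up
There are look-alikes about, which are no part of the job. What is shaped like the salt_shaker but green or purple is not meant.

How it is judged:
By the outcome, as a careful person would: the job done as asked, in the order asked, and still so for the second after the job is handed in, with the robot touching nothing.
It also fails if it takes over 72 s, if anything falls off the work surface, if the arm or the gripper's body presses on something with over 40 N, if the wrist force passes 120 N, or if a joint passes its speed limit or range.

ROBOT

A 7-joint arm with a two-finger parallel gripper is mounted at the origin on a cart in front of the work surface, level with it; the furniture and walls round the work are solid. World frame = base frame: x ahead of the robot, y to its left, z up, the work surface at z = 0. Lengths are in m, angles in degrees, forces in N, time in s.
With the tool pointing down it reaches from about 0.425 to 0.875 m from the base axis. Payload 4.7 kg.
Tool frame: the origin (TCP) lies at the very end of the fingers, on their centre line; the grasp point (between the pads) lies 19 mm behind it (env.grip_point_offset is the distance from the TCP to the grasp point, in m); z points along the fingers, y is the line along which they close (so a half turn about z gives the same grasp; the last joint's range is limited). The gripper opens to 87 mm and grips with 3 to 60 N. Pads are 19 mm wide; open, the fingers measure 117 mm over their backs; the gripper's body (75 mm by 190 mm) begins 51 mm behind the grasp point.
Start: joints at [75.808, 18.392, -4.016, 83.108, 1.295, 78.541, -3.26], TCP at [0.168, -0.628, 0.223] pointing down, gripper open.
Joint ranges: [-163.93, 163.93], [-17.29, 119.83], [-79.2, 71.16], [3.27, 140.29], [-89.18, 269.18], [5.43, 117.66], [-154.24, 154.24]. Speed limits (degrees/s): [147.25, 147.25, 180, 180, 180, 180, 180].

INTERFACE

Orientations are given as [roll, pitch, yaw] about the fixed x, y, z axes, in that order (R = Rz(yaw) Ry(pitch) Rx(roll)).
In Python, from cell import env gives the robot as it stands.
- The arm moves only by the tool jog_arm, never from a script. Its argument "motion" is a list of rows, each an object of numbers: "x", "y", "z": the shift along the tool's x, y, z in cm; "ax", "ay", "az": the turn, a rotation vector about the tool's x, y, z in degrees. In form: [{"x": .., "y": .., "z": .., "ax": .., "ay": .., "az": ..}, ...]. A call has exactly 5 rows; each row shifts and turns the commanded pose from where the row before left it, along the tool's axes as they then stand; what a row does not reach is not made up. A row lasts 1/10 s, in which the tool goes at most 50 mm and 8.59 degrees, less where a joint would pass 70% of its speed; a pose out of reach is approached as far as the arm can. A call is refused whole if a number of a shift passes 5 or a number of a turn 8.59, either way. A call with a gripper value outside its range is refused whole. "claw" is the gripper command: -1 is shut, 1 is fully open, values between are in proportion, set as the call begins (left out, the last holds). The fingers move at their own pace and stop on an object; "squeeze" is the grip in N (left out, the last holds). Time passes only in rows, so rows that do not move let the fingers close, or fill a call up. It gives the time, the measured TCP pose, the force, the opening and the grip force at its end, in the units of the state.
- env.get_obs(): the state, without advancing time (a new reading comes with each control period).
- env.read_camera(name): name is "scene" or "top" or "wrist"; returns the picture (400x640x3 uint8, red, green, blue); there is no depth.
- env.camera_params(name): a dict with "fx", "fy", "cx", "cy" (pixels), "extrinsics" (4x4, takes a point from world to camera coordinates). Camera axes: x right, y up, looking along -z (the intrinsics and any distortion apply to the point x, -y, -z); pixel columns grow to the right and rows downward; lengths in m; the calibration is good to about 2 mm. A picture is of the moment at which its call begins: read the wrist's pose just before it. camera_params takes no time and is no camera call; for the wrist camera it gives the pose at the moment of the call.
- env.sign_off(): hands the job in; it is judged then, once.
The state is a dict: "time_s": time; "qpos": joint angles; "joint_velocities": joint speeds; "effort": joint torques, N m; "tool_pos": TCP position; "tool_rot": TCP orientation; "force": force on the tool from outside, world axes, zero at the start; "wrist_torque": the same for the moment, N m; "grip_width": finger opening in m; "grasp_force": force on a finger pad.
Only numpy, scipy, OpenCV 4.12 (cv2) and the standard library are available. Lean on these libraries where they do the work, as an engineer would, in place of code of your own. Each camera call takes 0.05 s, during which the arm holds its last target. There are 200 camera calls.

## Working session

There is one attempt and no reset: what is moved stays moved. The work goes in short steps, Python scripts to look and compute and a tool call to move; the robot and the scene stay as the last step left them, time stands still between calls to the robot, and variables do not carry over. Pictures are saved under pics/ and viewed, at most 10 in all, crops included, and the job is handed in when it is done.

Besides the shell and the picture viewer there is one more tool, called after "Request:" as a command line: name --argument value ..., lists and objects as JSON in quotes. jog_arm: Moves the arm, as the interface text tells. Its arguments: {"type":"object","properties":{"motion":{"type":"array"},"claw":{"type":"number"},"squeeze":{"type":"number"}},"required":["motion"]}

```bash
ls; mkdir -p pics; python3 - <<'E'
from cell import env
import cv2,numpy as np
o=env.get_obs();print(o['time_s'],o['tool_pos'],o['tool_rot'],o['grip_width'])
for n in("scene","top"):
    im=env.read_camera(n);cv2.imwrite(f'pics/{n}0.png',im[:,:,::-1]);p=env.camera_params(n);print(n,p)
E
```

```text
pics
0.0 [ 0.16801271 -0.62733063  0.22147765] [-1.79890002e+02  8.19757910e-03  1.50013422e+01] 0.08706837047551917
scene {'fx': 373.3055390391983, 'fy': 373.3055390391983, 'cx': 317.4867994634937, 'cy': 199.63366816110258, 'extrinsics': array([[-0.59447545, -0.80410599, -0.00353506,  0.3122968 ],
       [ 0.60938389, -0.45337703,  0.65046179, -0.41262601],
       [-0.52464293,  0.38452936,  0.75953075, -0.82013954],
       [ 0.        ,  0.        ,  0.        ,  1.        ]])}
top {'fx': 458.5608711500564, 'fy': 458.5608711500564, 'cx': 317.97842491502814, 'cy': 203.62185809186946, 'extrinsics': array([[-0.01842741, -0.99976106,  0.01175854,  0.00843167],
       [ 0.98383152, -0.01603584,  0.17837712, -0.53756173],
       [-0.17814594,  0.01485545,  0.98389194, -1.2902561 ],
       [ 0.        ,  0.        ,  0.        ,  1.        ]])}
```

View pics/scene0.png

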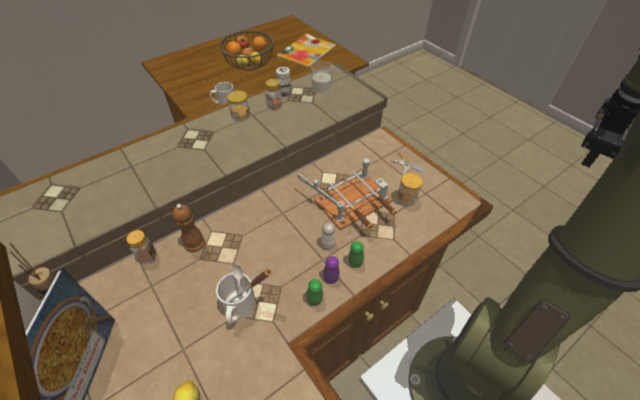

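View pics/top0.png

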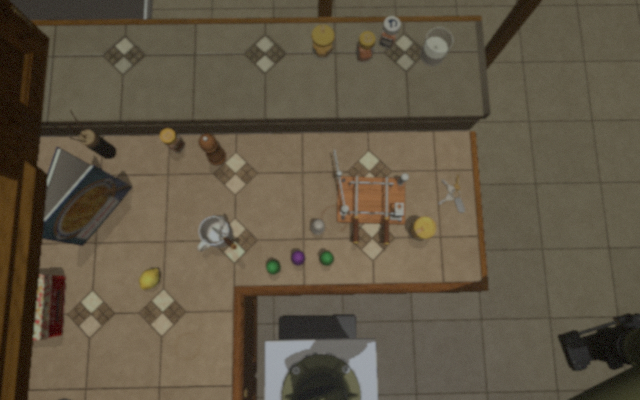

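The scene picture shows the rack at about (350,200), the white salt shaker at (328,235), the green and purple look-alikes at (315,292), (331,268) and (357,253), and the mug with skewer at (238,295). In the top view the mug is at (213,232), the rack at (372,200), the honey jar at (424,228) and the pepper mill at (210,145). I'll enlarge both.

```bash
python3 - <<'E'
import cv2,numpy as np
t=cv2.imread('pics/top0.png');s=cv2.imread('pics/scene0.png')
def c(im,x,y,w,h,k):return cv2.resize(im[y:y+h,x:x+w],None,fx=k,fy=k,interpolation=cv2.INTER_CUBIC)
# top rack 320..450 x 145..250 ; mug 180..260 x 200..275
a=c(t,320,145,100,100,4);b=c(t,180,200,80,75,4)  
A=c(s,290,150,100,75,4);B=c(s,200,250,100,75,4)
b=cv2.resize(t[200:275,180:280],(400,300),interpolation=cv2.INTER_CUBIC)
a=cv2.resize(t[145:250,320:460],(400,300),interpolation=cv2.INTER_CUBIC)
A=s[150:240,290:410];A=cv2.resize(A,(400,300),interpolation=cv2.INTER_CUBIC)
B=cv2.resize(s[250:325,200:300],(400,300),interpolation=cv2.INTER_CUBIC)
cv2.imwrite('pics/crop0.png',np.vstack([np.hstack([a,b]),np.hstack([A,B])]))
E
```

```text
(no output)
```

View pics/crop0.png

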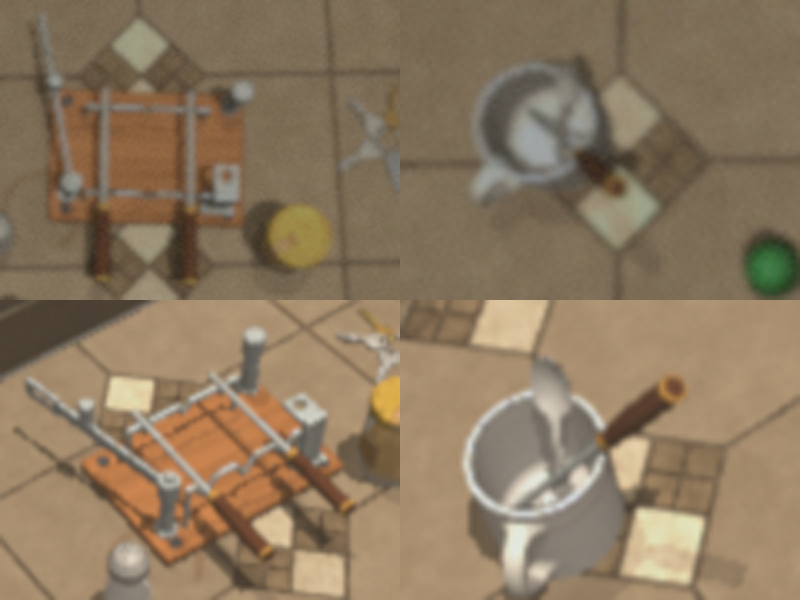

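Top crop: hinge at the left (70,183), with the bar standing past +x, clear of the rack (knob at about (53,82)). Skewers lie at the y = +44 and y = -44 notches, so the middle one (notch_2) is empty. The staple is at (225,185) and the pin at (240,92). The skewer leans out of the mug to the lower right.

```bash
cat > h.py <<'E'
import numpy as np,cv2
from cell import env
from scipy.spatial.transform import Rotation as R
def par(n):
    p=env.camera_params(n);E=np.array(p['extrinsics']);return p,E[:3,:3],E[:3,3]
def ray(n,u,v,P=None):
    p,r,t=P or par(n)
    d=r.T@np.array([(u-p['cx'])/p['fx'],-(v-p['cy'])/p['fy'],-1.]);return -r.T@t,d/np.linalg.norm(d)
def onz(n,u,v,z,P=None):
    o,d=ray(n,u,v,P);return o+d*(z-o[2])/d[2]
def tri(*obs):
    A=np.zeros((3,3));b=np.zeros(3);L=[]
    for o,d in obs:
        M=np.eye(3)-np.outer(d,d);A+=M;b+=M@o;L.append((o,M))
    x=np.linalg.solve(A,b);return x,[np.linalg.norm(M@(x-o))for o,M in L]
def proj(n,X,P=None):
    p,r,t=P or par(n);c=r@np.asarray(X)+t
    return np.array([p['cx']+p['fx']*c[0]/-c[2],p['cy']-p['fy']*c[1]/-c[2]])
def pose(): 
    o=env.get_obs();return np.array(o['tool_pos']),R.from_euler('xyz',o['tool_rot'],degrees=True)
def delta(pos,rot):
    p,r=pose();s=r.inv().apply(np.array(pos)-p)*100;w=(r.inv()*rot).as_rotvec(degrees=True)
    print('shift cm',s.round(2),'turn',w.round(2))
E
python3 - <<'E'
from h import *
np.set_printoptions(precision=4,suppress=True)
k=400/140;f=lambda x,y:(320+x/k,145+y/(300/105))
for nm,x,y,z in[('c1',52,92,.012),('c2',243,92,.012),('c3',243,220,.012),('c4',50,220,.012),('hinge',70,180,.087),('knob',53,82,.101),('pin',242,92,.084),('hb_end',101,278,.054),('hc_end',190,281,.054),('honey',300,235,.087)]:
    print(nm,onz('top',*f(x,y),z))
print('collar',tri(ray('top',225,238.75),ray('scene',250.75,284.5)))
print('end',tri(ray('top',234.5,246.75),ray('scene',269.25,271.25)))
print('mugtop',onz('top',180+137/4,200+123/4,.094),'mill',onz('top',208,140,.17),'salt',onz('top',317,224,.09))
print('spoon top', tri(ray('top',180+130/4,200+110/4),ray('scene',237,267)))
p,r=pose();_,E,t=par('wrist');c=-E.T@t
print('wristcam in tool',r.inv().apply(c-p),r.inv().as_matrix()@E.T, env.camera_params('wrist')['fx'])
E
```

```text
c1 [ 0.6246 -0.0643  0.012 ]
c2 [ 0.6215 -0.2675  0.012 ]
c3 [ 0.4842 -0.2603  0.012 ]
c4 [ 0.4876 -0.0586  0.012 ]
hinge [ 0.5168 -0.0751  0.087 ]
knob [ 0.6134 -0.0601  0.101 ]
pin [ 0.6043 -0.2512  0.084 ]
hb_end [ 0.4222 -0.1058  0.054 ]
hc_end [ 0.4177 -0.1951  0.054 ]
honey [ 0.4581 -0.3003  0.087 ]
collar (array([0.4344, 0.2586, 0.1033]), [np.float64(0.0012732814117602654), np.float64(0.0012732814117601089)])
end (array([0.4054, 0.2204, 0.1658]), [np.float64(0.0003169632217735189), np.float64(0.00031696322177340527)])
mugtop [0.4574 0.2896 0.094 ] mill [0.6956 0.2957 0.17  ] salt [0.4721 0.0035 0.09  ]
spoon top (array([0.4545, 0.2752, 0.1731]), [np.float64(0.002721631044976943), np.float64(0.0027216310449768204)])
wristcam in tool [ 0.0791 -0.0007 -0.1623] [[ 0.0004  0.9568  0.2908]
 [ 1.     -0.0005  0.0002]
 [ 0.0003  0.2908 -0.9568]] 344.184363172114
```

```bash
cat >> h.py <<'E'
from scipy.spatial.transform import Slerp
def tool(az,t):
    "tool x heading az deg, tool tilted forward by t deg from straight down"
    a,t=np.radians([az,t]);h=np.array([np.cos(a),np.sin(a),0]);u=np.array([0,0,1.])
    z=np.sin(t)*h-np.cos(t)*u;x=np.cos(t)*h+np.sin(t)*u
    return R.from_matrix(np.c_[x,np.cross(z,x),z])
def plan(way,start=None,dp=4.,da=7.):
    p,r=start or pose()
    for P,Q in way:
        P=np.array(P);ang=(r.inv()*Q).magnitude()*57.3
        n=int(max(1,np.ceil(np.linalg.norm(P-p)*100/dp-.02),np.ceil(ang/da-.02)))
        S=Slerp([0,1],R.concatenate([r,Q]));o,b=p,r
        print('--',n)
        for i in range(n):
            c=S((i+1)/n);e=p+(P-p)*(i+1)/n
            print((b.inv().apply(e-o)*100).round(2),(b.inv()*c).as_rotvec(degrees=True).round(2));o,b=e,c
        p,r=P,Q
E
python3 - <<'E'
from h import *
plan([((.57,-.16,.26),tool(0,0))],dp=4.3)
E
```

```text
-- 15
[ 3.39 -2.32 -0.25] [-0.01  0.    1.  ]
[ 3.35 -2.38 -0.25] [-0.01  0.    1.  ]
[ 3.31 -2.43 -0.25] [-0.01  0.    1.  ]
[ 3.27 -2.49 -0.25] [-0.01  0.    1.  ]
[ 3.23 -2.55 -0.25] [-0.01  0.    1.  ]
[ 3.18 -2.6  -0.25] [-0.01  0.    1.  ]
[ 3.13 -2.66 -0.25] [-0.01  0.    1.  ]
[ 3.09 -2.71 -0.25] [-0.01  0.    1.  ]
[ 3.04 -2.77 -0.25] [-0.01  0.    1.  ]
[ 2.99 -2.82 -0.25] [-0.01  0.    1.  ]
[ 2.94 -2.87 -0.25] [-0.01  0.    1.  ]
[ 2.89 -2.92 -0.26] [-0.01  0.    1.  ]
[ 2.84 -2.97 -0.26] [-0.01  0.    1.  ]
[ 2.79 -3.02 -0.26] [-0.01  0.    1.  ]
[ 2.73 -3.07 -0.26] [-0.01  0.    1.  ]
```

Request:
jog_arm --motion '[{"x": 3.3,"y": -2.4,"z": -0.2,"az": 1},{"x": 3.3,"y": -2.4,"z": -0.3,"az": 1},{"x": 3.3,"y": -2.4,"z": -0.2,"az": 1},{"x": 3.3,"y": -2.5,"z": -0.3,"az": 1},{"x": 3.2,"y": -2.5,"z": -0.2,"az": 1}]'

```text
$.motion[0]: bad value
```

Request:
jog_arm --motion '[{"x": 3.2,"y": -2.6,"z": -0.2,"az": 1},{"x": 3.1,"y": -2.7,"z": -0.3,"az": 1},{"x": 3.1,"y": -2.7,"z": -0.2,"az": 1},{"x": 3.0,"y": -2.8,"z": -0.3,"az": 1},{"x": 3.0,"y": -2.8,"z": -0.2,"az": 1}]'

```text
$.motion[0]: bad value
```

Request:
jog_arm --motion '[{"x": 2.9,"y": -2.9,"z": -0.2,"az": 1},{"x": 2.9,"y": -2.9,"z": -0.3,"az": 1},{"x": 2.8,"y": -3.0,"z": -0.2,"az": 1},{"x": 2.8,"y": -3.0,"z": -0.3,"az": 1},{"x": 2.7,"y": -3.1,"z": -0.2,"az": 1}]'

```text
$.motion[0]: bad value
```

```bash
python3 - <<'E'
from h import *
import pickle
o=env.get_obs();print(o['time_s'],o['tool_pos'],o['tool_rot'],o['joint_velocities'])
P=par('wrist');im=env.read_camera('wrist');pickle.dump(P,open('w1.pkl','wb'))
cv2.imwrite('pics/w1.png',im[:,:,::-1])
r=[proj('wrist',(.552+a,-.158+b,z),P) for a,b,z in[(-.068,.098,.012),(.074,-.107,.012)]];print(r)
cv2.imwrite('pics/w1b.png',cv2.resize(im[:,:,::-1],(800,500),interpolation=cv2.INTER_CUBIC))
E
```

```text
0.1 [ 0.16801853 -0.62739815  0.22155343] [-1.79900260e+02  6.74316633e-03  1.49981969e+01] [-0.07480213 -0.18436101  0.06644266 -0.23397614 -0.03221723 -0.11250194
 -0.03932348]
[array([-319.93398457, -442.83838373]), array([ -29.82957087, -638.66500813])]
```

View pics/w1b.png

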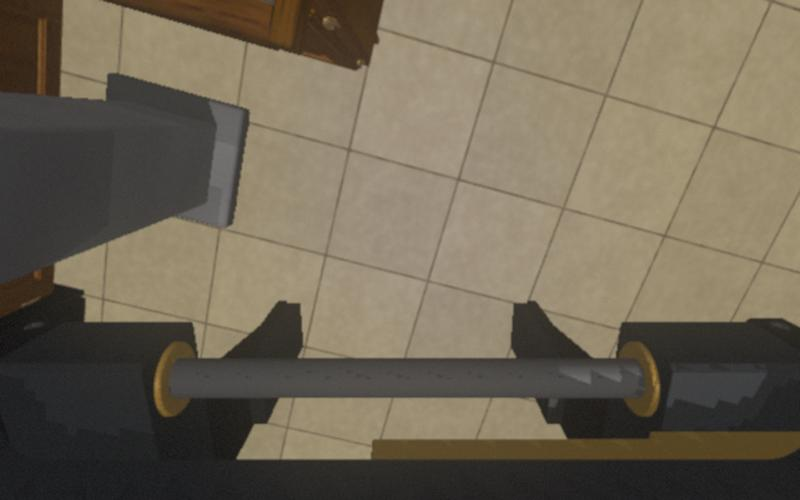

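The calls were refused, probably because every key is needed, so the arm never moved. The picture only shows the gripper over the floor.

Request:
jog_arm --motion '[{"x": 3.3,"y": -2.4,"z": -0.2,"ax": 0,"ay": 0,"az": 1},{"x": 3.3,"y": -2.4,"z": -0.3,"ax": 0,"ay": 0,"az": 1},{"x": 3.3,"y": -2.4,"z": -0.2,"ax": 0,"ay": 0,"az": 1},{"x": 3.3,"y": -2.5,"z": -0.3,"ax": 0,"ay": 0,"az": 1},{"x": 3.2,"y": -2.5,"z": -0.2,"ax": 0,"ay": 0,"az": 1}]'

```text
time_s: 0.65
tool_pos: [0.3015, -0.4705, 0.2345]
tool_rot: [-180.0, 0.0, 10.0]
force: [1.4, -0.0, 0.1]
grip_width: 0.0871
grasp_force: 0.0
```

Request:
jog_arm --motion '[{"x": 3.2,"y": -2.6,"z": -0.2,"ax": 0,"ay": 0,"az": 1},{"x": 3.1,"y": -2.7,"z": -0.3,"ax": 0,"ay": 0,"az": 1},{"x": 3.1,"y": -2.7,"z": -0.2,"ax": 0,"ay": 0,"az": 1},{"x": 3.0,"y": -2.8,"z": -0.3,"ax": 0,"ay": 0,"az": 1},{"x": 3.0,"y": -2.8,"z": -0.2,"ax": 0,"ay": 0,"az": 1}]'

```text
time_s: 1.15
tool_pos: [0.4349, -0.3144, 0.2466]
tool_rot: [180.0, 0.0, 5.0]
force: [-0.2, -1.1, -0.0]
grip_width: 0.0869
grasp_force: 0.0
```

Request:
jog_arm --motion '[{"x": 2.9,"y": -2.9,"z": -0.2,"ax": 0,"ay": 0,"az": 1},{"x": 2.9,"y": -2.9,"z": -0.3,"ax": 0,"ay": 0,"az": 1},{"x": 2.8,"y": -3.0,"z": -0.2,"ax": 0,"ay": 0,"az": 1},{"x": 2.8,"y": -3.0,"z": -0.3,"ax": 0,"ay": 0,"az": 1},{"x": 2.7,"y": -3.1,"z": -0.2,"ax": 0,"ay": 0,"az": 1}]'

```text
time_s: 1.65
tool_pos: [0.568, -0.1585, 0.2586]
tool_rot: [180.0, 0.0, -0.1]
force: [1.1, -1.0, 0.1]
grip_width: 0.0869
grasp_force: 0.0
```

```bash
python3 - <<'E'
from h import *
import pickle
P=par('wrist');im=env.read_camera('wrist');pickle.dump(P,open('w1.pkl','wb'))
cv2.imwrite('pics/w1.png',im[:,:,::-1])
cv2.imwrite('pics/w1b.png',cv2.resize(im[:,:,::-1][:300,150:550],(800,600),interpolation=cv2.INTER_CUBIC))
E
```

```text
(no output)
```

View pics/w1b.png

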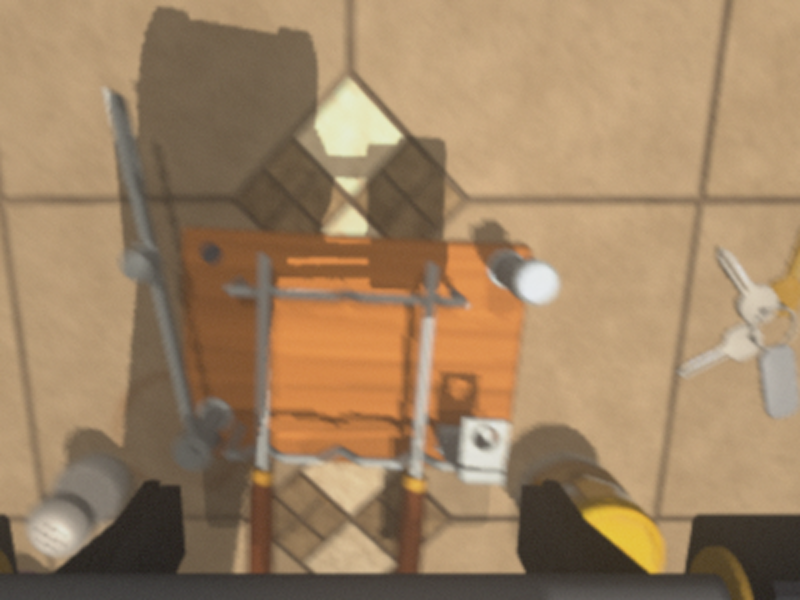

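```bash
python3 - <<'E'
from h import *
import pickle
from scipy.optimize import least_squares
P=pickle.load(open('w1.pkl','rb'))
f=lambda u,v:(150+u/2,v/2)
pts=[('cBL',183,230,(.074,.098,.012)),('cBR',527,246,(.074,-.107,.012)),('hinge',193,450,(-.038,.078,.087)),('staple',486,437,(-.025,-.078,.071)),('pin',538,283,(.060,-.092,.084)),('colB',262,472,(-.055,.044,.054)),('colC',415,479,(-.055,-.044,.054)),('tipB',263,254,(.065,.044,.054)),('tipC',432,264,(.065,-.044,.054))]
def W(q,X):
    c,s=np.cos(q[2]),np.sin(q[2]);return np.array([q[0]+c*X[0]-s*X[1],q[1]+s*X[0]+c*X[1],X[2]])
def res(q):return np.concatenate([proj('wrist',W(q,X),P)-f(u,v) for _,u,v,X in pts])
s=least_squares(res,[.55,-.158,0],loss='soft_l1');q=s.x;print(q,np.degrees(q[2]))
print(res(q).reshape(-1,2).round(1))
for n,u,v,X in pts:print(n,onz('wrist',*f(u,v),X[2],P).round(4),W(q,X).round(4))
k=onz('wrist',*f(136,262),.101,P);print('knob',k,np.hypot(*(k-W(q,(-.038,.078,0)))[:2]))
d=k-W(q,(-.038,.078,0));print('bar ang',np.degrees(np.arctan2(d[1],d[0])-q[2])+90)
print('notch2',W(q,(-.095,0,.054)))
print('salt',onz('wrist',*f(52,532),.09,P))
np.save('q.npy',q)
E
```

```text
[ 0.55047602 -0.15429958 -0.04522326] -2.5911020409382663
[[-1.9 -0.3]
 [ 3.3 -0.2]
 [-1.7  5. ]
 [-0.2  0.8]
 [-0.4  0.4]
 [ 0.3 -1.5]
 [ 0.4 -1.8]
 [ 0.6  0.8]
 [ 0.2 -0.4]]
cBL [ 0.6285 -0.0619  0.012 ] [ 0.6288 -0.0597  0.012 ]
cBR [ 0.6193 -0.2607  0.012 ] [ 0.6196 -0.2645  0.012 ]
hinge [ 0.5215 -0.0768  0.087 ] [ 0.516  -0.0747  0.087 ]
staple [ 0.5229 -0.2312  0.071 ] [ 0.522  -0.2311  0.071 ]
pin [ 0.6066 -0.2492  0.084 ] [ 0.6063 -0.2489  0.084 ]
colB [ 0.4957 -0.1075  0.054 ] [ 0.4975 -0.1079  0.054 ]
colC [ 0.4913 -0.1954  0.054 ] [ 0.4935 -0.1958  0.054 ]
tipB [ 0.6182 -0.1126  0.054 ] [ 0.6174 -0.1133  0.054 ]
tipC [ 0.613 -0.201  0.054] [ 0.6134 -0.2012  0.054 ]
knob [ 0.61831272 -0.0603489   0.101     ] 0.10326827812428499
bar ang 100.55769195498394
notch2 [ 0.45557314 -0.15000484  0.054     ]
salt [0.47624405 0.00056744 0.09      ]
```

```bash
python3 - <<'E'
from h import *
plan([((.46,.28,.26),tool(52.8,-45))],dp=3.7,da=7)
E
```

```text
-- 12
[-0.91 -3.59  0.01] [-1.73 -3.51 -4.12]
[-0.65 -3.64 -0.06] [-1.73 -3.51 -4.12]
[-0.39 -3.68 -0.13] [-1.73 -3.51 -4.12]
[-0.14 -3.69 -0.23] [-1.73 -3.51 -4.12]
[ 0.11 -3.68 -0.34] [-1.73 -3.51 -4.12]
[ 0.35 -3.66 -0.46] [-1.73 -3.51 -4.12]
[ 0.58 -3.61 -0.6 ] [-1.73 -3.51 -4.12]
[ 0.8  -3.54 -0.75] [-1.73 -3.51 -4.12]
[ 1.   -3.45 -0.91] [-1.73 -3.51 -4.12]
[ 1.18 -3.34 -1.08] [-1.73 -3.51 -4.12]
[ 1.35 -3.21 -1.26] [-1.73 -3.51 -4.12]
[ 1.49 -3.07 -1.44] [-1.73 -3.51 -4.12]
```

Request:
jog_arm --motion '[{"x": -0.9,"y": -3.6,"z": 0,"ax": -1.73,"ay": -3.51,"az": -4.12},{"x": -0.65,"y": -3.64,"z": -0.06,"ax": -1.73,"ay": -3.51,"az": -4.12},{"x": -0.4,"y": -3.68,"z": -0.13,"ax": -1.73,"ay": -3.51,"az": -4.12},{"x": -0.14,"y": -3.69,"z": -0.23,"ax": -1.73,"ay": -3.51,"az": -4.12},{"x": 0.11,"y": -3.68,"z": -0.34,"ax": -1.73,"ay": -3.51,"az": -4.12}]' --claw 0.1

```text
time_s: 2.2
tool_pos: [0.5213, 0.0205, 0.2584]
tool_rot: [174.4, 18.8, 20.0]
force: [0.8, 0.8, -0.8]
grip_width: 0.0548
grasp_force: 0.0
```

Request:
jog_arm --motion '[{"x": 0.35,"y": -3.66,"z": -0.46,"ax": -1.73,"ay": -3.51,"az": -4.12},{"x": 0.58,"y": -3.61,"z": -0.6,"ax": -1.73,"ay": -3.51,"az": -4.12},{"x": 0.8,"y": -3.54,"z": -0.75,"ax": -1.73,"ay": -3.51,"az": -4.12},{"x": 1.0,"y": -3.45,"z": -0.9,"ax": -1.73,"ay": -3.51,"az": -4.12},{"x": 1.18,"y": -3.34,"z": -1.08,"ax": -1.73,"ay": -3.51,"az": -4.12}]'

```text
time_s: 2.7
tool_pos: [0.4763, 0.1983, 0.256]
tool_rot: [176.5, 38.0, 41.7]
force: [0.3, 0.4, -1.6]
grip_width: 0.0481
grasp_force: 0.0
```

Request:
jog_arm --motion '[{"x": 1.35,"y": -3.2,"z": -1.26,"ax": -1.73,"ay": -3.51,"az": -4.12},{"x": 1.5,"y": -3.07,"z": -1.44,"ax": -1.73,"ay": -3.51,"az": -4.12},{"x": 0,"y": 0,"z": 0,"ax": 0,"ay": 0,"az": 0},{"x": 0,"y": 0,"z": 0,"ax": 0,"ay": 0,"az": 0},{"x": 0,"y": 0,"z": 0,"ax": 0,"ay": 0,"az": 0}]'

```text
time_s: 3.2
tool_pos: [0.4708, 0.2122, 0.2369]
tool_rot: [178.9, 43.0, 45.2]
force: [-0.1, -0.2, -0.3]
grip_width: 0.048
grasp_force: 0.0
```

```bash
python3 - <<'E'
from h import *
import pickle
print(env.get_obs()['qpos'])
P=par('wrist');im=env.read_camera('wrist');pickle.dump(P,open('w2.pkl','wb'))
t=env.read_camera('top')
cv2.imwrite('pics/w2.png',im[:,:,::-1]);cv2.imwrite('pics/t2.png',t[:,:,::-1])
cv2.imwrite('pics/w2b.png',cv2.resize(im[:,:,::-1],(800,500),interpolation=cv2.INTER_CUBIC))
for X in [(.4344,.2586,.1033),(.4054,.2204,.1658)]:print(proj('wrist',X,P)*1.25)
E
```

```text
[-28.79449635  33.87746225  -7.48190769  71.14725438  12.48492131
 117.52758872 -79.54474502]
[299.17528626  90.92540397]
[314.84315413 232.68696606]
```

View pics/w2b.png

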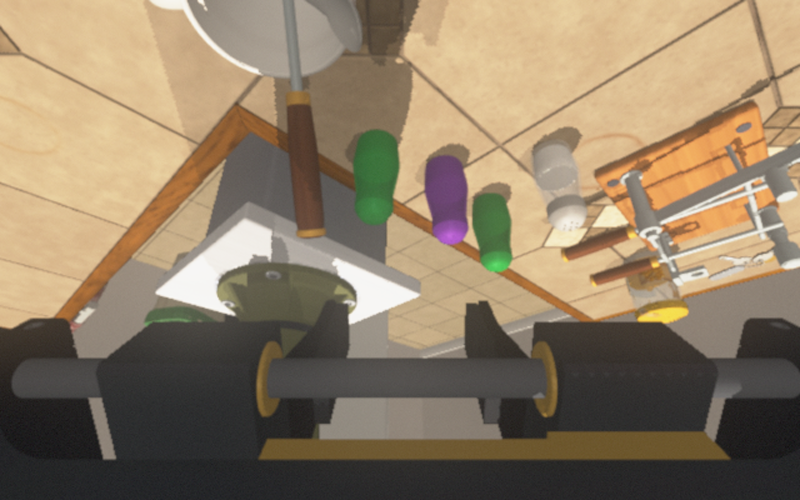

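The wrist view shows the skewer where predicted: collar at (297,91) and handle end at (313,233). Joint 6 is at its limit, so I'll use a 30° back tilt instead.

```bash
python3 - <<'E'
from h import *
G=np.array([.4218,.242,.1305]);T=tool(52.8,-30);z=T.apply([0,0,1])
plan([(G-.075*z,T),(G+.019*z,T)],dp=3.3,da=6)
E
```

```text
-- 3
[ 1.53 -2.06  0.43] [-1.17  4.34 -2.03]
[ 1.56 -2.01  0.51] [-1.17  4.34 -2.03]
[ 1.59 -1.97  0.59] [-1.17  4.34 -2.03]
-- 3
[0.   0.   3.13] [0. 0. 0.]
[ 0.   -0.    3.13] [0. 0. 0.]
[0.   0.   3.13] [0. 0. 0.]
```

Request:
jog_arm --motion '[{"x": 1.53,"y": -2.06,"z": 0.43,"ax": -1.17,"ay": 4.34,"az": -2.03},{"x": 1.56,"y": -2.01,"z": 0.51,"ax": -1.17,"ay": 4.34,"az": -2.03},{"x": 1.6,"y": -1.97,"z": 0.6,"ax": -1.17,"ay": 4.34,"az": -2.03},{"x": 0,"y": 0,"z": 0,"ax": 0,"ay": 0,"az": 0},{"x": 0,"y": 0,"z": 0,"ax": 0,"ay": 0,"az": 0}]'

```text
time_s: 3.8
tool_pos: [0.4442, 0.2716, 0.1955]
tool_rot: [179.9, 30.1, 52.8]
force: [-0.9, -0.9, -0.2]
grip_width: 0.0477
grasp_force: 0.0
```

```bash
python3 - <<'E'
from h import *
print(env.get_obs()['qpos'])
G=np.array([.4218,.242,.1305]);T=tool(52.8,-30);z=T.apply([0,0,1])
plan([(G+.019*z,T)],dp=2.2,da=6)
p,r=pose();print((r.inv().apply(np.array([[.4344,.2586,.1033],[.4054,.2204,.1658]])-p)*1000).round(1))
E
```

```text
[-31.06960003  26.70797    -11.22365184  81.03713932  10.51183591
 102.40777358 -80.09805843]
-- 5
[ 0.01 -0.    1.88] [ 0.02  0.02 -0.  ]
[ 0.01 -0.    1.88] [ 0.02  0.02 -0.  ]
[ 0.01 -0.    1.88] [ 0.02  0.02 -0.  ]
[ 0.01 -0.    1.88] [ 0.02  0.02 -0.  ]
[0.01 0.   1.88] [ 0.02  0.02 -0.  ]
[[ 32.1  -0.1  87.9]
 [-40.7  -0.   57.9]]
```

Request:
jog_arm --motion '[{"x": 0,"y": 0,"z": 1.9,"ax": 0,"ay": 0,"az": 0},{"x": 0,"y": 0,"z": 1.9,"ax": 0,"ay": 0,"az": 0},{"x": 0,"y": 0,"z": 1.9,"ax": 0,"ay": 0,"az": 0},{"x": 0,"y": 0,"z": 1.9,"ax": 0,"ay": 0,"az": 0},{"x": 0,"y": 0,"z": 1.8,"ax": 0,"ay": 0,"az": 0}]'

```text
time_s: 4.3
tool_pos: [0.4167, 0.2328, 0.1126]
tool_rot: [179.9, 30.2, 52.6]
force: [0.0, 0.0, -0.1]
grip_width: 0.0479
grasp_force: 0.0
```

Request:
jog_arm --motion '[{"x": 0,"y": 0,"z": 0,"ax": 0,"ay": 0,"az": 0},{"x": 0,"y": 0,"z": 0,"ax": 0,"ay": 0,"az": 0},{"x": 0,"y": 0,"z": 0,"ax": 0,"ay": 0,"az": 0},{"x": 0,"y": 0,"z": 0,"ax": 0,"ay": 0,"az": 0},{"x": 0,"y": 0,"z": 0,"ax": 0,"ay": 0,"az": 0}]' --claw -1 --squeeze 45

```text
time_s: 4.8
tool_pos: [0.416, 0.235, 0.1135]
tool_rot: [179.9, 30.1, 52.8]
force: [-0.2, 0.7, 0.2]
grip_width: 0.0159
grasp_force: 0.0
```

```bash
python3 - <<'E'
from h import *
o=env.get_obs();print(o['grip_width'],o['grasp_force'],o['force'],o['wrist_torque'])
d=np.array([.368,.485,-.794]);p,r=pose();h=np.array([.605,.796,0])
a=p-d*.07; b=a+np.array([0,0,.08])-.01*h
plan([(a,r),(b,r)],dp=2.,da=6)
E
```

```text
0.015923855666543283 0.00012600306035892572 [-0.18476054  0.74454993  0.21993256] [ 0.45125187 -0.43587253  0.04800101]
-- 4
[-1.62  0.   -0.67] [0. 0. 0.]
[-1.62  0.   -0.67] [0. 0. 0.]
[-1.62  0.   -0.67] [0. 0. 0.]
[-1.62  0.   -0.67] [0. 0. 0.]
-- 5
[-0.98  0.   -1.28] [0. 0. 0.]
[-0.98  0.   -1.28] [0. 0. 0.]
[-0.98  0.   -1.28] [0. 0. 0.]
[-0.98  0.   -1.28] [0. 0. 0.]
[-0.98  0.   -1.28] [0. 0. 0.]
```

Request:
jog_arm --motion '[{"x": 0,"y": 0,"z": 0,"ax": 0,"ay": 0,"az": 0},{"x": 0,"y": 0,"z": 0,"ax": 0,"ay": 0,"az": 0},{"x": 0,"y": 0,"z": 0,"ax": 0,"ay": 0,"az": 0},{"x": 0,"y": 0,"z": 0,"ax": 0,"ay": 0,"az": 0},{"x": 0,"y": 0,"z": 0,"ax": 0,"ay": 0,"az": 0}]'

```text
time_s: 5.3
tool_pos: [0.4156, 0.2346, 0.1131]
tool_rot: [179.9, 30.2, 52.8]
force: [0.8, 0.0, 1.4]
grip_width: 0.0142
grasp_force: 45.0
```

Request:
jog_arm --motion '[{"x": -0.8,"y": 0,"z": -0.4,"ax": 0,"ay": 0,"az": 0},{"x": -0.8,"y": 0,"z": -0.4,"ax": 0,"ay": 0,"az": 0},{"x": -1.6,"y": 0,"z": -0.7,"ax": 0,"ay": 0,"az": 0},{"x": -1.6,"y": 0,"z": -0.7,"ax": 0,"ay": 0,"az": 0},{"x": -1.6,"y": 0,"z": -0.7,"ax": 0,"ay": 0,"az": 0}]'

```text
time_s: 5.8
tool_pos: [0.3902, 0.2014, 0.1712]
tool_rot: [179.9, 30.2, 52.8]
force: [-0.8, 0.8, -0.6]
grip_width: 0.0142
grasp_force: 45.0
```

Request:
jog_arm --motion '[{"x": -1.0,"y": 0,"z": -1.0,"ax": 0,"ay": 0,"az": 0},{"x": -1.0,"y": 0,"z": -1.3,"ax": 0,"ay": 0,"az": 0},{"x": -1.0,"y": 0,"z": -1.3,"ax": 0,"ay": 0,"az": 0},{"x": -1.0,"y": 0,"z": -1.3,"ax": 0,"ay": 0,"az": 0},{"x": -1.0,"y": 0,"z": -1.3,"ax": 0,"ay": 0,"az": 0}]'

```text
time_s: 6.3
tool_pos: [0.3835, 0.1926, 0.2503]
tool_rot: [179.9, 30.1, 52.9]
force: [1.1, -0.6, -1.3]
grip_width: 0.0141
grasp_force: 45.0
```

```bash
python3 - <<'E'
from h import *
import pickle
o=env.get_obs();print(o['grip_width'],o['grasp_force'],o['qpos'])
t=env.read_camera('top')[:,:,::-1];s=env.read_camera('scene')[:,:,::-1];P=par('wrist');pickle.dump(P,open('w3.pkl','wb'));w=env.read_camera('wrist')[:,:,::-1]
for n,i in(('t3',t),('s3',s),('w3',w)):cv2.imwrite(f'pics/{n}.png',i)
c=lambda i,x,y,ww,hh:cv2.resize(i[y:y+hh,x:x+ww],(400,300),interpolation=cv2.INTER_CUBIC)
cv2.imwrite('pics/m3.png',np.vstack([np.hstack([c(t,180,190,100,75),c(s,180,220,160,120)]),np.hstack([c(w,0,0,640,400),c(w,160,0,320,240)])]))
E
```

```text
0.014071578215266783 44.991101548075676 [-27.87568571  13.47849012 -10.78493276  92.00286589   9.76179089
 104.06562054 -76.25602979]
```

View pics/m3.png

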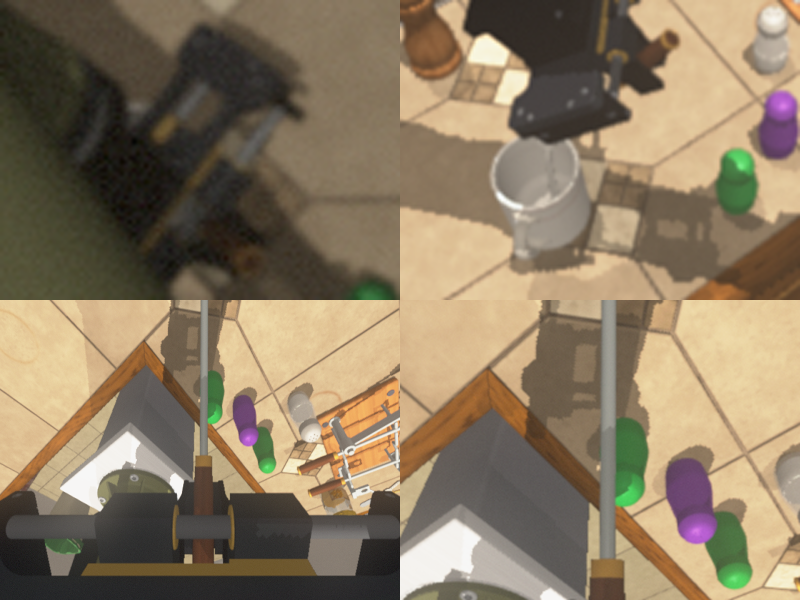

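The skewer is out and held straight between the fingers, and the mug is upright with the spoon still in it. The collar/rod junction is at about (326,208) in the full wrist picture.

```bash
cat >> h.py <<'E'
def rackW(X):
    q=np.load('q.npy');c,s=np.cos(q[2]),np.sin(q[2]);return np.array([q[0]+c*X[0]-s*X[1],q[1]+s*X[0]+c*X[1],X[2]])
RY=np.degrees(np.load('q.npy')[2])
E
python3 - <<'E'
from h import *
import pickle
P=pickle.load(open('w3.pkl','rb'))
g=(np.array([.4156,.2346,.1131]),R.from_euler('xyz',[179.9,30.2,52.8],degrees=True))
col=g[1].inv().apply(np.array([.4344,.2586,.1033])-g[0]);end=g[1].inv().apply(np.array([.4054,.2204,.1658])-g[0])
p,r=pose()
print('tool frame',col*1000,end*1000, 'pred px',proj('wrist',p+r.apply(col),P),'end',proj('wrist',p+r.apply(end),P))
d=(col-end)/np.linalg.norm(col-end);print('d',d,'angle',np.degrees(np.arctan2(-d[2],d[0])))
c,d2=ray('wrist',326.4,208,P);co=r.inv().apply(c-p)*1000;dd=r.inv().apply(d2);print('cam',co,dd)
# intersect (x,z) ray with skewer axis (2D)
A=np.c_[dd[[0,2]],-d[[0,2]]];k=np.linalg.solve(A,(end*1000-co)[[0,2]]);print('collar along from end',k[1])
E
```

```text
tool frame [31.27544104  0.4763625  -6.86293426] [-41.61463141   0.5248523  -36.75482257] pred px [327.9509612  203.56744854] end [328.15009248 376.24821901]
d [ 9.25220724e-01 -6.15499009e-04  3.79428825e-01] angle -22.298311704565165
cam [  78.94621483   -0.90170166 -163.65748998] [-0.30318113  0.00390582  0.95292494]
collar along from end 76.66381331308675
```

```bash
python3 - <<'E'
from h import *
T=tool(RY,22.3);c=np.array([-6,.5,-22.2])/1000
N=rackW((-.095,0,.054));print(N,RY)
a=N+[0,0,.16]-T.apply(c);b=N+[0,0,.06]-T.apply(c);print(b)
plan([(a,T),(b,T)],dp=3.6,da=7)
E
```

```text
[ 0.45557314 -0.15000484  0.054     ] -2.5911020409382663
[ 0.46955665 -0.15013714  0.09573708]
-- 11
[-1.5   2.5   1.44] [0.36 4.36 5.2 ]
[-1.37  2.64  1.31] [0.36 4.36 5.2 ]
[-1.22  2.77  1.2 ] [0.36 4.36 5.2 ]
[-1.05  2.88  1.09] [0.36 4.36 5.2 ]
[-0.87  2.97  1.  ] [0.36 4.36 5.2 ]
[-0.67  3.05  0.93] [0.36 4.36 5.2 ]
[-0.46  3.1   0.86] [0.36 4.36 5.2 ]
[-0.24  3.14  0.82] [0.36 4.36 5.2 ]
[-0.01  3.16  0.79] [0.36 4.36 5.2 ]
[0.22 3.15 0.78] [0.36 4.36 5.2 ]
[0.44 3.13 0.78] [0.36 4.36 5.2 ]
-- 3
[-1.26 -0.    3.08] [0. 0. 0.]
[-1.26 -0.    3.08] [0. 0. 0.]
[-1.26 -0.    3.08] [0. 0. 0.]
```

Request:
jog_arm --motion '[{"x": -1.5,"y": 2.5,"z": 1.44,"ax": 0.36,"ay": 4.36,"az": 5.2},{"x": -1.37,"y": 2.64,"z": 1.31,"ax": 0.36,"ay": 4.36,"az": 5.2},{"x": -1.22,"y": 2.77,"z": 1.2,"ax": 0.36,"ay": 4.36,"az": 5.2},{"x": -1.05,"y": 2.88,"z": 1.1,"ax": 0.36,"ay": 4.36,"az": 5.2},{"x": -0.87,"y": 2.97,"z": 1.0,"ax": 0.36,"ay": 4.36,"az": 5.2}]'

```text
time_s: 6.95
tool_pos: [0.4223, 0.035, 0.2237]
tool_rot: [173.4, 6.3, 26.8]
force: [0.9, 0.3, 0.9]
grip_width: 0.0144
grasp_force: 45.0
```

Request:
jog_arm --motion '[{"x": -0.67,"y": 3.05,"z": 0.93,"ax": 0.36,"ay": 4.36,"az": 5.2},{"x": -0.46,"y": 3.1,"z": 0.86,"ax": 0.36,"ay": 4.36,"az": 5.2},{"x": -0.24,"y": 3.14,"z": 0.82,"ax": 0.36,"ay": 4.36,"az": 5.2},{"x": 0,"y": 3.16,"z": 0.79,"ax": 0.36,"ay": 4.36,"az": 5.2},{"x": 0.22,"y": 3.15,"z": 0.78,"ax": 0.36,"ay": 4.36,"az": 5.2}]'

```text
time_s: 7.45
tool_pos: [0.4608, -0.1209, 0.1993]
tool_rot: [177.7, -17.8, 2.6]
force: [-0.5, 0.7, -0.5]
grip_width: 0.0142
grasp_force: 45.0
```

Request:
jog_arm --motion '[{"x": 0.44,"y": 3.13,"z": 0.78,"ax": 0.36,"ay": 4.36,"az": 5.2},{"x": 0,"y": 0,"z": 0,"ax": 0,"ay": 0,"az": 0},{"x": 0,"y": 0,"z": 0,"ax": 0,"ay": 0,"az": 0},{"x": 0,"y": 0,"z": 0,"ax": 0,"ay": 0,"az": 0},{"x": 0,"y": 0,"z": 0,"ax": 0,"ay": 0,"az": 0}]'

```text
time_s: 7.95
tool_pos: [0.4695, -0.1493, 0.1951]
tool_rot: [179.8, -22.1, -2.4]
force: [-0.4, -0.3, 0.3]
grip_width: 0.0143
grasp_force: 45.0
```

```bash
python3 - <<'E'
from h import *
o=env.get_obs();print(o['qpos'])
T=tool(RY,22.3);c=np.array([-6,.5,-22.2])/1000
N=rackW((-.095,0,.054))
b=N+[0,0,.045]-T.apply(c)
plan([(b,T)],dp=3,da=7)
E
```

```text
[  5.30988528 -16.81882117  11.62792331 124.68552964  -2.59628103
  50.36546403 -74.03168898]
-- 4
[-1.07  0.01  2.65] [0.02 0.05 0.05]
[-1.08  0.02  2.65] [0.02 0.05 0.05]
[-1.08  0.02  2.65] [0.02 0.05 0.05]
[-1.08  0.02  2.65] [0.02 0.05 0.05]
```

Request:
jog_arm --motion '[{"x": -1.1,"y": 0,"z": 2.6,"ax": 0,"ay": 0,"az": 0},{"x": -1.1,"y": 0,"z": 2.7,"ax": 0,"ay": 0,"az": 0},{"x": -1.1,"y": 0,"z": 2.7,"ax": 0,"ay": 0,"az": 0},{"x": -1.1,"y": 0.1,"z": 2.7,"ax": 0,"ay": 0,"az": 0},{"x": 0,"y": 0,"z": 0,"ax": 0,"ay": 0,"az": 0}]'

```text
time_s: 8.45
tool_pos: [0.4655, -0.1497, 0.0752]
tool_rot: [180.0, -21.6, -2.4]
force: [-0.4, 0.5, -0.8]
grip_width: 0.0143
grasp_force: 45.0
```

```bash
python3 - <<'E'
from h import *
import pickle
o=env.get_obs();print(o['qpos'],o['tool_pos'],o['tool_rot'])
P=par('wrist');pickle.dump((P,pose()[0],pose()[1].as_matrix()),open('w4.pkl','wb'));w=env.read_camera('wrist')[:,:,::-1];s=env.read_camera('scene')[:,:,::-1]
cv2.imwrite('pics/w4.png',w);cv2.imwrite('pics/s4.png',s)
c=lambda i,x,y,ww,hh:cv2.resize(i[y:y+hh,x:x+ww],(800,300),interpolation=cv2.INTER_CUBIC)
cv2.imwrite('pics/m4.png',np.vstack([c(w,180,100,320,120),c(s,280,140,160,60)]))
T=tool(RY,22.3);c=np.array([-6,.5,-22.2])/1000
N=rackW((-.095,0,.054));plan([(N+[0,0,.004]-T.apply(c),T)],dp=1.2)
E
```

```text
[  3.97652122  -8.3914979   14.5792631  133.10961442  -6.78846531
  34.3754215  -68.72975727] [ 0.46547671 -0.14966643  0.07517026] [179.96372894 -21.64452497  -2.42353262]
-- 4
[-0.36 -0.03  0.93] [0.02 0.05 0.03]
[-0.36 -0.03  0.93] [0.02 0.05 0.03]
[-0.37 -0.03  0.93] [0.02 0.05 0.03]
[-0.37 -0.03  0.93] [0.02 0.05 0.03]
```

View pics/m4.png

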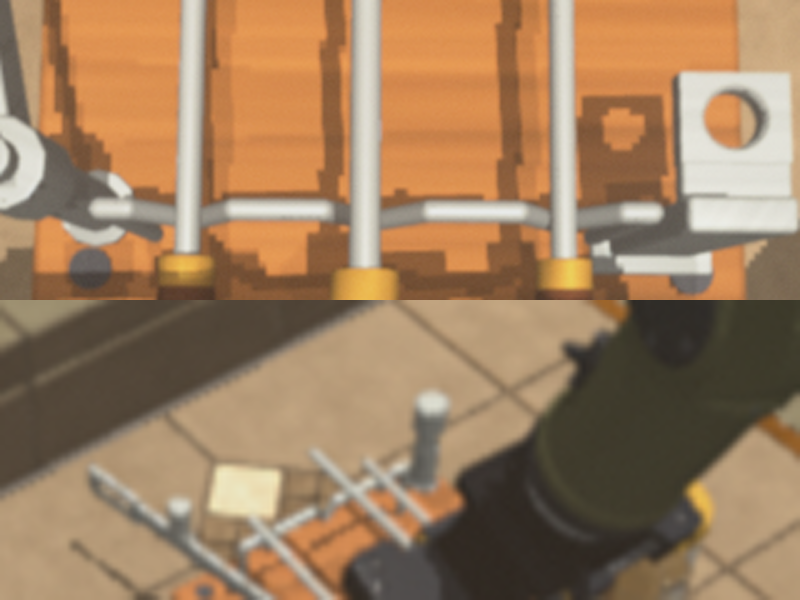

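The collar junctions are at (255,201) for b, (326,207) for the held skewer and (406,203) for c. The staple hole is at (474,147).

```bash
python3 - <<'E'
from h import *
import pickle
P,p,r=pickle.load(open('w4.pkl','rb'))
c=np.array([-6,.5,-22.2])/1000
H=p+r@c;ax=r@np.array([.925,0,.379]);print('handle est',H,'axis',ax,'junction',H+.04*ax)
z=(H+.04*ax)[2]
print('held junction',onz('wrist',326.4,206.8,z,P),'rod at px y100',onz('wrist',180+366/2.5,100,z,P))
print('b',onz('wrist',254.8,201.2,.054,P),'c',onz('wrist',406.4,202.8,.054,P),'model mid',rackW((-.055,0,.054)))
print('staple',onz('wrist',474,147.2,.071,P),rackW((-.025,-.078,.071)))
E
```

```text
handle est [ 0.45170301 -0.14956986  0.09359215] axis [ 0.99866713 -0.0425076  -0.01109324] junction [ 0.4916497  -0.15127016  0.09314842]
held junction [ 0.49045368 -0.1508976   0.09314842] rod at px y100 [ 0.54233842 -0.15310706  0.09314842]
b [ 0.49830893 -0.10931099  0.054     ] c [ 0.49361093 -0.19822602  0.054     ] model mid [ 0.49553225 -0.15181315  0.054     ]
staple [ 0.52117154 -0.23282298  0.071     ] [ 0.52197536 -0.23108964  0.071     ]
```

```bash
python3 - <<'E'
from h import *
p,r=pose();plan([(p+[.0053,-.002,-.037],tool(RY,22.2))],dp=.8)
E
```

```text
-- 5
[-0.18  0.03  0.73] [0.02 0.02 0.03]
[-0.18  0.03  0.73] [0.02 0.02 0.03]
[-0.18  0.03  0.73] [0.02 0.02 0.03]
[-0.18  0.03  0.73] [0.02 0.02 0.03]
[-0.18  0.03  0.73] [0.02 0.02 0.03]
```

Request:
jog_arm --motion '[{"x": -0.18,"y": 0.03,"z": 0.73,"ax": 0,"ay": 0,"az": 0},{"x": -0.18,"y": 0.03,"z": 0.73,"ax": 0,"ay": 0,"az": 0},{"x": -0.18,"y": 0.03,"z": 0.73,"ax": 0,"ay": 0,"az": 0},{"x": -0.18,"y": 0.03,"z": 0.73,"ax": 0,"ay": 0,"az": 0},{"x": -0.18,"y": 0.03,"z": 0.73,"ax": 0,"ay": 0,"az": 0}]'

```text
time_s: 9.05
tool_pos: [0.4738, -0.154, 0.0417]
tool_rot: [179.9, -22.1, -2.6]
force: [0.1, 0.0, 0.2]
grip_width: 0.0141
grasp_force: 45.0
```

Request:
jog_arm --motion '[{"x": 0,"y": 0,"z": 0,"ax": 0,"ay": 0,"az": 0},{"x": 0,"y": 0,"z": 0,"ax": 0,"ay": 0,"az": 0},{"x": 0,"y": 0,"z": 0,"ax": 0,"ay": 0,"az": 0},{"x": 0,"y": 0,"z": 0,"ax": 0,"ay": 0,"az": 0},{"x": 0,"y": 0,"z": 0,"ax": 0,"ay": 0,"az": 0}]'

```text
time_s: 9.55
tool_pos: [0.474, -0.154, 0.0426]
tool_rot: [179.9, -22.2, -2.6]
force: [-0.3, -0.1, -0.3]
grip_width: 0.0142
grasp_force: 45.0
```

```bash
python3 - <<'E'
from h import *
p,r=pose();print(p,p+r.apply([-.0072,.0005,-.0222]),env.get_obs()['force'],r.as_euler('xyz',degrees=True), env.get_obs()['qpos'])
E
```

```text
[ 0.47401534 -0.15400284  0.04262679] [ 0.45895896 -0.15377523  0.06046449] [-0.29361188 -0.07065589 -0.33069747] [179.86728082 -22.18929561  -2.57316615] [  3.37868726  -3.92161266  15.87219049 134.09140605 -10.61413197
  28.75374942 -64.81052   ]
```

Request:
jog_arm --motion '[{"x": -0.24,"y": 0,"z": 0.2,"ax": 0,"ay": 0,"az": 0},{"x": -0.24,"y": 0,"z": 0.2,"ax": 0,"ay": 0,"az": 0},{"x": 0,"y": 0,"z": 0,"ax": 0,"ay": 0,"az": 0},{"x": 0,"y": 0,"z": 0,"ax": 0,"ay": 0,"az": 0},{"x": 0,"y": 0,"z": 0,"ax": 0,"ay": 0,"az": 0}]'

```text
time_s: 10.05
tool_pos: [0.4707, -0.1533, 0.0366]
tool_rot: [179.9, -22.1, -2.5]
force: [-1.0, 3.0, 0.9]
grip_width: 0.0143
grasp_force: 45.0
```

```bash
python3 - <<'E'
from h import *
p,r=pose();o=env.get_obs();print(p,p+r.apply([-.0072,.0005,-.0222]),o['force'],o['wrist_torque'])
P=par('wrist');w=env.read_camera('wrist')[:,:,::-1]
cv2.imwrite('pics/w5.png',cv2.resize(w[60:240,160:500],(800,424),interpolation=cv2.INTER_CUBIC))
import pickle;pickle.dump(P,open('w5.pkl','wb'))
E
```

```text
[ 0.47073391 -0.15331165  0.03664476] [ 0.45569742 -0.15310341  0.05449947] [-0.97113817  2.9504315   0.91701376] [0.56773106 0.31884311 0.34481614]
```

View pics/w5.png

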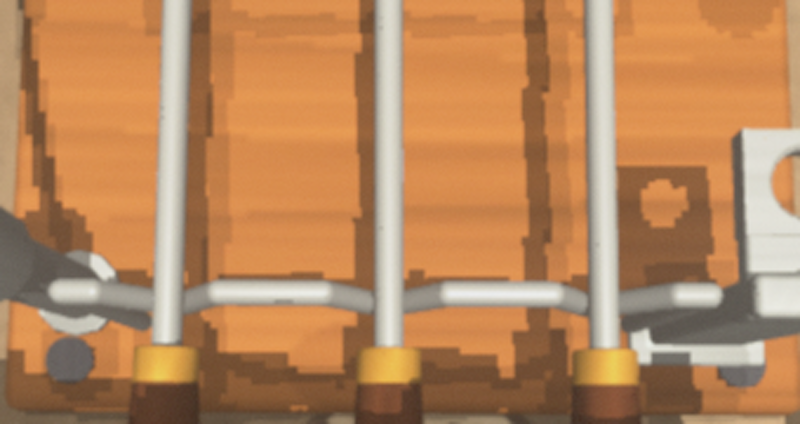

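The collars line up: (166,345), (389,347) and (606,349), with the rod in the notch. I'll release it.

Request:
jog_arm --motion '[{"x": 0,"y": 0,"z": 0,"ax": 0,"ay": 0,"az": 0},{"x": 0,"y": 0,"z": 0,"ax": 0,"ay": 0,"az": 0},{"x": 0,"y": 0,"z": 0,"ax": 0,"ay": 0,"az": 0},{"x": 0,"y": 0,"z": 0,"ax": 0,"ay": 0,"az": 0},{"x": 0,"y": 0,"z": 0,"ax": 0,"ay": 0,"az": 0}]' --claw -0.4 --squeeze 30

```text
time_s: 10.6
tool_pos: [0.4708, -0.1541, 0.0367]
tool_rot: [179.9, -22.1, -2.6]
force: [0.6, 0.3, -0.5]
grip_width: 0.0256
grasp_force: 0.0
```

Request:
jog_arm --motion '[{"x": 0,"y": 0,"z": -1,"ax": 0,"ay": 0,"az": 0},{"x": 0,"y": 0,"z": -1.5,"ax": 0,"ay": 0,"az": 0},{"x": 0,"y": 0,"z": -3,"ax": 0,"ay": 0,"az": 0},{"x": 0,"y": 0,"z": -3,"ax": 0,"ay": 0,"az": 0},{"x": 0,"y": 0,"z": -3,"ax": 0,"ay": 0,"az": 0}]'

```text
time_s: 11.1
tool_pos: [0.4367, -0.1523, 0.1316]
tool_rot: [179.8, -22.6, -2.4]
force: [1.7, -0.3, 1.9]
grip_width: 0.0262
grasp_force: 0.0
```

```bash
python3 - <<'E'
from h import *
p,r=pose();o=env.get_obs();print(p,o['qpos'])
# bar: knob circle around hinge
H=rackW((-.038,.078,.068))
for a in (100.6,60,30,0):
    th=np.radians(a+RY-90);print(a,H+.1*np.array([np.cos(th),np.sin(th),0]))
plan([((.53,-.13,.25),tool(0,0))])
E
```

```text
[ 0.43667089 -0.15227029  0.13156481] [ 15.79925368 -16.82281452   5.01317965 132.7779646   -7.95351401
  42.70605971 -66.71370273]
100.6 [ 0.61506572 -0.06072874  0.068     ]
60 [ 0.60029469 -0.12852543  0.068     ]
30 [ 0.56207485 -0.16343582  0.068     ]
0 [ 0.5115203  -0.17455919  0.068     ]
-- 4
[ 3.27 -0.65 -1.85] [ 0.16 -5.64 -0.6 ]
[ 3.08 -0.62 -2.16] [ 0.16 -5.64 -0.6 ]
[ 2.86 -0.6  -2.45] [ 0.16 -5.64 -0.6 ]
[ 2.61 -0.57 -2.72] [ 0.16 -5.64 -0.6 ]
```

```bash
python3 - <<'E'
from h import *
plan([((.51,-.12,.2),tool(30,0)),((.56,-.09,.2),tool(110,0)),((.6165,-.0605,.16),tool(188,0)),((.6165,-.0605,.085),tool(188,0))],da=8)
E
```

```text
-- 5
[ 1.85 -0.7  -0.71] [ 1.31 -4.39 -6.4 ]
[ 1.86 -0.51 -0.84] [ 1.31 -4.39 -6.4 ]
[ 1.84 -0.33 -0.97] [ 1.31 -4.39 -6.4 ]
[ 1.79 -0.15 -1.11] [ 1.31 -4.39 -6.4 ]
[ 1.7   0.02 -1.24] [ 1.31 -4.39 -6.4 ]
-- 10
[ 0.58 -0.01  0.  ] [ 0.  0. -8.]
[0.58 0.07 0.  ] [ 0.  0. -8.]
[0.56 0.15 0.  ] [ 0.  0. -8.]
[0.54 0.23 0.  ] [ 0.  0. -8.]
[0.5 0.3 0. ] [ 0.  0. -8.]
[0.45 0.37 0.  ] [ 0.  0. -8.]
[0.4  0.43 0.  ] [ 0.  0. -8.]
[0.33 0.48 0.  ] [ 0.  0. -8.]
[0.26 0.52 0.  ] [ 0.  0. -8.]
[0.19 0.55 0.  ] [ 0.  0. -8.]
-- 10
[0.08 0.63 0.4 ] [ 0.   0.  -7.8]
[-0.    0.64  0.4 ] [ 0.   0.  -7.8]
[-0.09  0.63  0.4 ] [ 0.   0.  -7.8]
[-0.17  0.61  0.4 ] [ 0.   0.  -7.8]
[-0.26  0.58  0.4 ] [ 0.   0.  -7.8]
[-0.33  0.54  0.4 ] [ 0.   0.  -7.8]
[-0.4   0.49  0.4 ] [ 0.   0.  -7.8]
[-0.47  0.43  0.4 ] [ 0.   0.  -7.8]
[-0.52  0.37  0.4 ] [ 0.   0.  -7.8]
[-0.57  0.29  0.4 ] [ 0.   0.  -7.8]
-- 2
[0.   0.   3.75] [0. 0. 0.]
[0.   0.   3.75] [0. 0. 0.]
```

Request:
jog_arm --motion '[{"x": 1.85,"y": -0.7,"z": -0.71,"ax": 1.31,"ay": -4.39,"az": -6.4},{"x": 1.86,"y": -0.5,"z": -0.84,"ax": 1.31,"ay": -4.39,"az": -6.4},{"x": 1.84,"y": -0.33,"z": -0.97,"ax": 1.31,"ay": -4.39,"az": -6.4},{"x": 1.8,"y": -0.15,"z": -1.1,"ax": 1.31,"ay": -4.39,"az": -6.4},{"x": 1.7,"y": 0,"z": -1.24,"ax": 1.31,"ay": -4.39,"az": -6.4}]' --claw 0

```text
time_s: 11.6
tool_pos: [0.5096, -0.1229, 0.1974]
tool_rot: [-179.8, 0.4, 29.9]
force: [0.2, -0.0, -0.3]
grip_width: 0.0431
grasp_force: 0.0
```

Request:
jog_arm --motion '[{"x": 0.58,"y": 0,"z": 0,"ax": 0,"ay": 0,"az": -8},{"x": 0.58,"y": 0.07,"z": 0,"ax": 0,"ay": 0,"az": -8},{"x": 0.56,"y": 0.15,"z": 0,"ax": 0,"ay": 0,"az": -8},{"x": 0.54,"y": 0.23,"z": 0,"ax": 0,"ay": 0,"az": -8},{"x": 0.5,"y": 0.3,"z": 0,"ax": 0,"ay": 0,"az": -8}]'

```text
time_s: 12.1
tool_pos: [0.5343, -0.1074, 0.1962]
tool_rot: [-179.7, 0.1, 70.0]
force: [0.2, -0.2, 0.2]
grip_width: 0.0434
grasp_force: 0.0
```

Request:
jog_arm --motion '[{"x": 0.45,"y": 0.37,"z": 0,"ax": 0,"ay": 0,"az": -8},{"x": 0.4,"y": 0.43,"z": 0,"ax": 0,"ay": 0,"az": -8},{"x": 0.33,"y": 0.48,"z": 0,"ax": 0,"ay": 0,"az": -8},{"x": 0.26,"y": 0.52,"z": 0,"ax": 0,"ay": 0,"az": -8},{"x": 0.2,"y": 0.55,"z": 0,"ax": 0,"ay": 0,"az": -8}]'

```text
time_s: 12.6
tool_pos: [0.5593, -0.0926, 0.1962]
tool_rot: [-179.7, -0.1, 110.0]
force: [-1.3, 0.6, 0.7]
grip_width: 0.0435
grasp_force: 0.0
```

Request:
jog_arm --motion '[{"x": 0.1,"y": 0.63,"z": 0.4,"ax": 0,"ay": 0,"az": -7.8},{"x": 0,"y": 0.64,"z": 0.4,"ax": 0,"ay": 0,"az": -7.8},{"x": -0.1,"y": 0.63,"z": 0.4,"ax": 0,"ay": 0,"az": -7.8},{"x": -0.17,"y": 0.61,"z": 0.4,"ax": 0,"ay": 0,"az": -7.8},{"x": -0.26,"y": 0.58,"z": 0.4,"ax": 0,"ay": 0,"az": -7.8}]'

```text
time_s: 13.1
tool_pos: [0.5876, -0.078, 0.1759]
tool_rot: [-179.8, -0.3, 149.0]
force: [-0.1, 0.7, 0.6]
grip_width: 0.0435
grasp_force: 0.0
```

Request:
jog_arm --motion '[{"x": -0.33,"y": 0.54,"z": 0.4,"ax": 0,"ay": 0,"az": -7.8},{"x": -0.4,"y": 0.49,"z": 0.4,"ax": 0,"ay": 0,"az": -7.8},{"x": -0.47,"y": 0.43,"z": 0.4,"ax": 0,"ay": 0,"az": -7.8},{"x": -0.5,"y": 0.37,"z": 0.4,"ax": 0,"ay": 0,"az": -7.8},{"x": -0.57,"y": 0.3,"z": 0.4,"ax": 0,"ay": 0,"az": -7.8}]'

```text
time_s: 13.6
tool_pos: [0.6156, -0.0633, 0.1557]
tool_rot: [180.0, -0.3, -172.0]
force: [-1.1, -0.3, 0.2]
grip_width: 0.0438
grasp_force: 0.0
```

```bash
python3 - <<'E'
from h import *
import pickle
p,r=pose();o=env.get_obs();print(p,o['qpos'],o['tool_rot'])
P=par('wrist');w=env.read_camera('wrist')[:,:,::-1];pickle.dump(P,open('w6.pkl','wb'));cv2.imwrite('pics/w6.png',w)
for X in [(.6165,-.0605,.101),(*rackW((-.038,.078,.087)),)]:print(proj('wrist',X,P))
cv2.imwrite('pics/w6b.png',cv2.resize(w[0:300,120:520],(800,600),interpolation=cv2.INTER_CUBIC))
E
```

```text
[ 0.61556793 -0.06332638  0.15572465] [ 14.40268167  17.6790165  -13.36980566  92.17667906   4.27841856
  70.94412554  98.23151721] [ 179.96643918   -0.29785036 -171.99123977]
[328.00179991 226.75239855]
[328.19274926  67.16731288]
```

View pics/w6b.png

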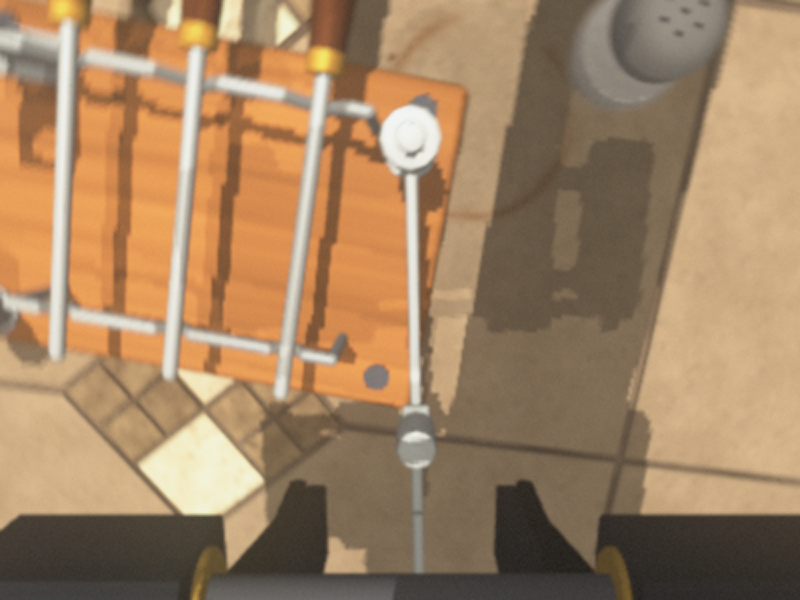

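The knob top is at (328,225), as predicted (328,227), and all three skewers lie in their notches. That was my 10th picture, so from here I measure by code.

Request:
jog_arm --motion '[{"x": -0.1,"y": 0.28,"z": 1.0,"ax": 0,"ay": 0,"az": 0},{"x": 0,"y": 0,"z": 2,"ax": 0,"ay": 0,"az": 0},{"x": 0,"y": 0,"z": 2,"ax": 0,"ay": 0,"az": 0},{"x": 0,"y": 0,"z": 2,"ax": 0,"ay": 0,"az": 0},{"x": 0,"y": 0,"z": 0,"ax": 0,"ay": 0,"az": 0}]'

```text
time_s: 14.15
tool_pos: [0.6129, -0.0601, 0.0819]
tool_rot: [179.8, -0.7, -172.4]
force: [-0.5, 1.8, -0.4]
grip_width: 0.0435
grasp_force: 0.0
```

Request:
jog_arm --motion '[{"x": 0,"y": 0,"z": 0,"ax": 0,"ay": 0,"az": 0},{"x": 0,"y": 0,"z": 0,"ax": 0,"ay": 0,"az": 0},{"x": 0,"y": 0,"z": 0,"ax": 0,"ay": 0,"az": 0},{"x": 0,"y": 0,"z": 0,"ax": 0,"ay": 0,"az": 0},{"x": 0,"y": 0,"z": 0,"ax": 0,"ay": 0,"az": 0}]' --claw -0.55 --squeeze 5

```text
time_s: 14.65
tool_pos: [0.6161, -0.06, 0.0857]
tool_rot: [179.9, -0.3, -172.3]
force: [-0.9, -0.4, 0.3]
grip_width: 0.0206
grasp_force: 0.0
```

```bash
python3 - <<'E'
from h import *
p,r=pose();o=env.get_obs();print(p,o['qpos'],o['tool_rot'],o['grip_width'])
H=rackW((-.038,.078,.0));w=[]
for a in np.linspace(100.6,2,15)[1:]:
    th=np.radians(a+RY-90);w.append((H+.1015*np.array([np.cos(th),np.sin(th),0])+[0,0,.085],tool(np.degrees(th)+180,0)))
plan(w,da=8)
E
```

```text
[ 0.61610345 -0.05998357  0.08570708] [ 13.91420101  21.11572742 -13.17483956  96.2010032    5.20875853
  63.55686185  96.9661038 ] [ 179.90972391   -0.25830888 -172.28301689] 0.020579404894484923
-- 1
[ 0.03 -1.3   0.07] [ 0.07 -0.26  6.75]
-- 1
[ 0.08 -1.24  0.  ] [ 0.   -0.    7.04]
-- 1
[ 0.08 -1.24  0.  ] [0.   0.   7.04]
-- 1
[ 0.08 -1.24  0.  ] [0.   0.   7.04]
-- 1
[ 0.08 -1.24  0.  ] [0.   0.   7.04]
-- 1
[ 0.08 -1.24  0.  ] [0.   0.   7.04]
-- 1
[ 0.08 -1.24  0.  ] [0.   0.   7.04]
-- 1
[ 0.08 -1.24  0.  ] [0.   0.   7.04]
-- 1
[ 0.08 -1.24  0.  ] [0.   0.   7.04]
-- 1
[ 0.08 -1.24  0.  ] [0.   0.   7.04]
-- 1
[ 0.08 -1.24  0.  ] [0.   0.   7.04]
-- 1
[ 0.08 -1.24  0.  ] [0.   0.   7.04]
-- 1
[ 0.08 -1.24  0.  ] [0.   0.   7.04]
-- 1
[ 0.08 -1.24  0.  ] [0.   0.   7.04]
```

Request:
jog_arm --motion '[{"x": 0.02,"y": -0.65,"z": 0,"ax": 0,"ay": 0,"az": 3.5},{"x": 0.02,"y": -0.62,"z": 0,"ax": 0,"ay": 0,"az": 3.5},{"x": 0.02,"y": -0.62,"z": 0,"ax": 0,"ay": 0,"az": 3.5},{"x": 0.02,"y": -0.62,"z": 0,"ax": 0,"ay": 0,"az": 3.5},{"x": 0.02,"y": -0.62,"z": 0,"ax": 0,"ay": 0,"az": 3.5}]'

```text
time_s: 15.15
tool_pos: [0.6157, -0.091, 0.0854]
tool_rot: [180.0, -0.3, 170.1]
force: [0.5, 1.2, 0.5]
grip_width: 0.0197
grasp_force: 0.3
```

Request:
jog_arm --motion '[{"x": 0.02,"y": -0.62,"z": 0,"ax": 0,"ay": 0,"az": 3.5},{"x": 0.02,"y": -0.62,"z": 0,"ax": 0,"ay": 0,"az": 3.5},{"x": 0.02,"y": -0.62,"z": 0,"ax": 0,"ay": 0,"az": 3.5},{"x": 0.02,"y": -0.62,"z": 0,"ax": 0,"ay": 0,"az": 3.5},{"x": 0.02,"y": -0.62,"z": 0,"ax": 0,"ay": 0,"az": 3.5}]'

```text
time_s: 15.65
tool_pos: [0.6058, -0.1204, 0.0854]
tool_rot: [-180.0, -0.3, 152.6]
force: [0.9, 0.9, 0.2]
grip_width: 0.0198
grasp_force: 0.3
```

```bash
python3 - <<'E'
from h import *
H=rackW((-.038,.078,.0));p,r=pose();v=(p-H)[:2];print('bar ang tool',np.degrees(np.arctan2(v[1],v[0]))-RY+90,np.hypot(*v),env.get_obs()['force'],env.get_obs()['tool_rot'],p[2])
w=[]
a0=np.degrees(np.arctan2(v[1],v[0]))-RY+90
for a in np.linspace(a0,4,18)[1:]:
    th=np.radians(a+RY-90);w.append((H+.101*np.array([np.cos(th),np.sin(th),0])+[0,0,.085],tool(np.degrees(th)+180,0)))
plan(w,da=8)
E
```

```text
bar ang tool 65.60910572048928 0.10073755592001671 [0.90317476 0.85378771 0.2196916 ] [-179.95136345   -0.26184438  152.59023254] 0.08542357955063154
-- 1
[-0.01 -0.64  0.04] [-0.06 -0.26  3.2 ]
-- 1
[ 0.02 -0.64  0.  ] [0.   0.   3.62]
-- 1
[ 0.02 -0.64  0.  ] [0.   0.   3.62]
-- 1
[ 0.02 -0.64  0.  ] [0.   0.   3.62]
-- 1
[ 0.02 -0.64  0.  ] [0.   0.   3.62]
-- 1
[ 0.02 -0.64  0.  ] [0.   0.   3.62]
-- 1
[ 0.02 -0.64  0.  ] [0.   0.   3.62]
-- 1
[ 0.02 -0.64  0.  ] [0.   0.   3.62]
-- 1
[ 0.02 -0.64  0.  ] [0.   0.   3.62]
-- 1
[ 0.02 -0.64  0.  ] [0.   0.   3.62]
-- 1
[ 0.02 -0.64  0.  ] [0.   0.   3.62]
-- 1
[ 0.02 -0.64  0.  ] [0.   0.   3.62]
-- 1
[ 0.02 -0.64  0.  ] [0.   0.   3.62]
-- 1
[ 0.02 -0.64  0.  ] [0.   0.   3.62]
-- 1
[ 0.02 -0.64  0.  ] [0.   0.   3.62]
-- 1
[ 0.02 -0.64  0.  ] [0.   0.   3.62]
-- 1
[ 0.02 -0.64  0.  ] [0.   0.   3.62]
```

Perfect tracking, with light pushing. I'll continue.

Request:
jog_arm --motion '[{"x": 0.02,"y": -0.64,"z": 0,"ax": 0,"ay": 0,"az": 3.4},{"x": 0.02,"y": -0.64,"z": 0,"ax": 0,"ay": 0,"az": 3.6},{"x": 0.02,"y": -0.64,"z": 0,"ax": 0,"ay": 0,"az": 3.6},{"x": 0.02,"y": -0.64,"z": 0,"ax": 0,"ay": 0,"az": 3.6},{"x": 0.02,"y": -0.64,"z": 0,"ax": 0,"ay": 0,"az": 3.6}]'

```text
time_s: 16.15
tool_pos: [0.587, -0.1463, 0.0855]
tool_rot: [-179.9, -0.2, 134.8]
force: [1.1, 0.4, -0.4]
grip_width: 0.0196
grasp_force: 0.3
```

Request:
jog_arm --motion '[{"x": 0.02,"y": -0.64,"z": 0,"ax": 0,"ay": 0,"az": 3.6},{"x": 0.02,"y": -0.64,"z": 0,"ax": 0,"ay": 0,"az": 3.6},{"x": 0.02,"y": -0.64,"z": 0,"ax": 0,"ay": 0,"az": 3.6},{"x": 0.02,"y": -0.64,"z": 0,"ax": 0,"ay": 0,"az": 3.6},{"x": 0.02,"y": -0.64,"z": 0,"ax": 0,"ay": 0,"az": 3.6}]'

```text
time_s: 16.65
tool_pos: [0.5609, -0.165, 0.0856]
tool_rot: [-179.8, -0.2, 116.8]
force: [0.8, 0.0, -1.0]
grip_width: 0.0196
grasp_force: 0.3
```

Request:
jog_arm --motion '[{"x": 0.02,"y": -0.64,"z": 0,"ax": 0,"ay": 0,"az": 3.6},{"x": 0.02,"y": -0.64,"z": 0,"ax": 0,"ay": 0,"az": 3.6},{"x": 0.02,"y": -0.64,"z": 0,"ax": 0,"ay": 0,"az": 3.6},{"x": 0.02,"y": -0.64,"z": 0,"ax": 0,"ay": 0,"az": 3.6},{"x": 0.02,"y": -0.64,"z": 0,"ax": 0,"ay": 0,"az": 3.6}]'

```text
time_s: 17.15
tool_pos: [0.5306, -0.1746, 0.0857]
tool_rot: [-179.7, -0.1, 98.8]
force: [0.9, 1.1, 0.1]
grip_width: 0.0197
grasp_force: 0.3
```

```bash
python3 - <<'E'
from h import *
H=rackW((-.038,.078,.0));p,r=pose();v=(p-H)[:2];print('bar ang tool',np.degrees(np.arctan2(v[1],v[0]))-RY+90,np.hypot(*v),env.get_obs()['force'],env.get_obs()['tool_rot'],p,env.get_obs()['qpos'])
E
```

```text
bar ang tool 10.855274414644484 0.1009736073419973 [0.91262165 1.05036682 0.07457023] [-1.79740046e+02 -1.11789491e-01  9.87830271e+01] [ 0.53055477 -0.17458651  0.08572497] [ 12.77187425  13.72057      3.0708217  105.41868465  -0.8239143
  61.16513149  24.93947185]
```

Request:
jog_arm --motion '[{"x": 0.02,"y": -0.36,"z": 0,"ax": 0,"ay": 0,"az": 2},{"x": 0.02,"y": -0.36,"z": 0,"ax": 0,"ay": 0,"az": 2},{"x": 0.02,"y": -0.36,"z": 0,"ax": 0,"ay": 0,"az": 2},{"x": 0.02,"y": -0.36,"z": 0,"ax": 0,"ay": 0,"az": 2},{"x": 0,"y": -0.18,"z": 0,"ax": 0,"ay": 0,"az": 1}]'

```text
time_s: 17.65
tool_pos: [0.5143, -0.1755, 0.0858]
tool_rot: [-179.7, -0.1, 89.9]
force: [0.7, 0.6, -0.1]
grip_width: 0.0197
grasp_force: 0.3
```

Request:
jog_arm --motion '[{"x": 0,"y": -0.1,"z": 0,"ax": 0,"ay": 0,"az": 0.5},{"x": 0,"y": -0.1,"z": 0,"ax": 0,"ay": 0,"az": 0.5},{"x": 0,"y": -0.1,"z": 0,"ax": 0,"ay": 0,"az": 0.5},{"x": 0,"y": 0,"z": 0,"ax": 0,"ay": 0,"az": 0},{"x": 0,"y": 0,"z": 0,"ax": 0,"ay": 0,"az": 0}]'

```text
time_s: 18.15
tool_pos: [0.5112, -0.1754, 0.0856]
tool_rot: [-179.7, -0.1, 88.4]
force: [0.5, -0.6, 0.6]
grip_width: 0.0194
grasp_force: 0.2
```

Request:
jog_arm --motion '[{"x": 0,"y": -0.1,"z": 0,"ax": 0,"ay": 0,"az": 0},{"x": 0,"y": -0.1,"z": 0,"ax": 0,"ay": 0,"az": 0},{"x": 0,"y": 0,"z": 0,"ax": 0,"ay": 0,"az": 0},{"x": 0,"y": 0,"z": 0,"ax": 0,"ay": 0,"az": 0},{"x": 0,"y": 0,"z": 0,"ax": 0,"ay": 0,"az": 0}]'

```text
time_s: 18.65
tool_pos: [0.5094, -0.1754, 0.0856]
tool_rot: [-179.7, -0.0, 88.4]
force: [1.5, -0.4, -0.6]
grip_width: 0.0195
grasp_force: 0.7
```

Request:
jog_arm --motion '[{"x": 0,"y": -0.08,"z": 0,"ax": 0,"ay": 0,"az": 0},{"x": 0,"y": 0,"z": 0,"ax": 0,"ay": 0,"az": 0},{"x": 0,"y": 0,"z": 0,"ax": 0,"ay": 0,"az": 0},{"x": 0,"y": 0,"z": 0,"ax": 0,"ay": 0,"az": 0},{"x": 0,"y": 0,"z": 0,"ax": 0,"ay": 0,"az": 0}]'

```text
time_s: 19.15
tool_pos: [0.5092, -0.1754, 0.0857]
tool_rot: [-179.8, -0.0, 88.4]
force: [4.8, -1.2, -3.7]
grip_width: 0.0195
grasp_force: 2.6
```

The stop is reached at 4.8 N with the knob at its modelled shut position. I'll back off, rise and look at the pin and staple.

```bash
python3 - <<'E'
from h import *
p,r=pose()
plan([(p+[.001,0,.0],r),(p+[.001,0,.1],r),((.575,-.24,.19),tool(RY,0))],da=8)
E
```

```text
-- 1
[ 0.   0.1 -0. ] [0. 0. 0.]
-- 3
[ 0.   -0.01 -3.33] [0. 0. 0.]
[ 0.   -0.01 -3.33] [0. 0. 0.]
[ 0.   -0.01 -3.33] [0. 0. 0.]
-- 12
[-0.52  0.55 -0.04] [-0.02  0.01  7.59]
[-0.45  0.62 -0.04] [-0.02  0.01  7.59]
[-0.36  0.67 -0.04] [-0.02  0.01  7.59]
[-0.27  0.71 -0.04] [-0.02  0.01  7.59]
[-0.17  0.74 -0.04] [-0.02  0.01  7.59]
[-0.07  0.76 -0.04] [-0.02  0.01  7.59]
[ 0.03  0.76 -0.04] [-0.02  0.01  7.59]
[ 0.13  0.75 -0.04] [-0.02  0.01  7.59]
[ 0.23  0.73 -0.04] [-0.02  0.01  7.59]
[ 0.32  0.69 -0.04] [-0.02  0.01  7.59]
[ 0.41  0.64 -0.04] [-0.02  0.01  7.59]
[ 0.49  0.58 -0.04] [-0.02  0.01  7.59]
```

Request:
jog_arm --motion '[{"x": 0,"y": 0.15,"z": 0,"ax": 0,"ay": 0,"az": 0},{"x": 0,"y": 0,"z": -1,"ax": 0,"ay": 0,"az": 0},{"x": 0,"y": 0,"z": -3,"ax": 0,"ay": 0,"az": 0},{"x": 0,"y": 0,"z": -3,"ax": 0,"ay": 0,"az": 0},{"x": 0,"y": 0,"z": -3,"ax": 0,"ay": 0,"az": 0}]'

```text
time_s: 19.65
tool_pos: [0.509, -0.1753, 0.1869]
tool_rot: [-179.5, -0.1, 88.4]
force: [0.1, -0.6, -0.6]
grip_width: 0.0199
grasp_force: 0.0
```

Request:
jog_arm --motion '[{"x": -0.52,"y": 0.55,"z": 0,"ax": 0,"ay": 0,"az": 7.6},{"x": -0.45,"y": 0.62,"z": 0,"ax": 0,"ay": 0,"az": 7.6},{"x": -0.36,"y": 0.67,"z": 0,"ax": 0,"ay": 0,"az": 7.6},{"x": -0.27,"y": 0.71,"z": 0,"ax": 0,"ay": 0,"az": 7.6},{"x": -0.17,"y": 0.74,"z": 0,"ax": 0,"ay": 0,"az": 7.6}]'

```text
time_s: 20.15
tool_pos: [0.5362, -0.2024, 0.1858]
tool_rot: [-179.6, 0.2, 50.1]
force: [0.5, 0.1, -0.4]
grip_width: 0.0198
grasp_force: 0.0
```

Request:
jog_arm --motion '[{"x": -0.07,"y": 0.76,"z": 0,"ax": 0,"ay": 0,"az": 7.6},{"x": 0.03,"y": 0.76,"z": 0,"ax": 0,"ay": 0,"az": 7.6},{"x": 0.13,"y": 0.75,"z": 0,"ax": 0,"ay": 0,"az": 7.6},{"x": 0.23,"y": 0.73,"z": 0,"ax": 0,"ay": 0,"az": 7.6},{"x": 0.32,"y": 0.69,"z": 0,"ax": 0,"ay": 0,"az": 7.6}]'

```text
time_s: 20.65
tool_pos: [0.5632, -0.2293, 0.1855]
tool_rot: [-179.8, 0.4, 12.1]
force: [0.0, 0.3, 0.4]
grip_width: 0.0197
grasp_force: 0.0
```

Request:
jog_arm --motion '[{"x": 0.41,"y": 0.64,"z": 0,"ax": 0,"ay": 0,"az": 7.6},{"x": 0.5,"y": 0.58,"z": 0,"ax": 0,"ay": 0,"az": 7.6},{"x": 0,"y": 0,"z": 0,"ax": 0,"ay": 0,"az": 0},{"x": 0,"y": 0,"z": 0,"ax": 0,"ay": 0,"az": 0},{"x": 0,"y": 0,"z": 0,"ax": 0,"ay": 0,"az": 0}]' --claw 0

```text
time_s: 21.15
tool_pos: [0.5746, -0.2395, 0.1852]
tool_rot: [-179.9, 0.4, -2.6]
force: [-0.9, -0.1, 0.2]
grip_width: 0.0424
grasp_force: 0.0
```

```bash
python3 - <<'E'
from h import *
import pickle
p,r=pose();o=env.get_obs();print(p,o['tool_rot'],o['qpos'])
P=par('wrist');w=env.read_camera('wrist')[:,:,::-1];pickle.dump(P,open('w7.pkl','wb'));cv2.imwrite('pics/w7.png',w)
g=cv2.cvtColor(w,cv2.COLOR_BGR2GRAY)
a=proj('wrist',(.6064,-.2490,.084),P);b=proj('wrist',(.5218,-.2318,.071),P);print('pin',a,'hole',b)
def show(c,h,k):
    x,y=c.round().astype(int);print(x-h,y-h)
    for i in range(y-h,y+h,k):print(i,' '.join('%3d'%v for v in g[i,x-h:x+h:k]))
show(a,24,2);show(b,22,2)
E
```

```text
[ 0.57460985 -0.23949609  0.18522702] [-179.91543851    0.37795055   -2.62144362] [  8.28769349  16.52044489  14.47724099  90.41564456  -4.19241313
  73.98729982 -69.24515079]
pin [336.2254805  160.61884071] hole [319.71509977 254.00514209]
312 137
137 104 116 156 107 105 101 102 102 103 103 104 108 112 108 105 103 102 104 104 100 147 116 114 111
139 105 109 165 116 105 104 107 108 107 118 140 144 136 141 137 125 109 105 105 124 112 111 114 112
141 106 106 113 162 109 104 106 105 117 138 114 107 100 104 113 138 128 107 104 116 107 114 114 112
143 103 104 104 108 103 102 105 115 136 107 100  97 101  99 100 106 137 119 106  96 109 113 111 111
145 106 106 105 106 105 107 105 127 120  96 101  99 103 104 101  99 112 129 105  96 107 114 112 111
147 110 110 110 110 111 111 104 133 100  98 102 102 105 115 108 105 103 119 110 101 156 156 113 113
149 114 111 114 114 108 107 106 137  97 101 117 127 134 138 138 135 128 115 104 100 144 144 115 110
151 167 167 167 165 110 105 105 111  98 118 135 141 142 146 145 141 138 134 112  93 110 110 112 112
153 164 165 164 162 110 104 102  98 119 135 141 147
[... 2880 characters left out ...]
 212 160 123 104 105 127 164 222 228 228 197 105 119 124
262  93  94  93 100 115 221 224 226 225 219 198 184 180 212 225 227 228 227 196 120  97  97
264  94  94  96 123 151 219 222 222 223 224 223 223 223 222 222 223 223 225 209 214 109  95
266  92  93  95  96 116 161 176 176 176 176 177 176 176 149 123 122 123 123 141 162 104  94
268  92  94  92  89  95  98  95 103 103 102  99 103 103 102 101 101 101 102 114 124 100  95
270 158 156 157 155 155 155 157 157 153 154 154 154 155 153 153 151 151 152 150 152 151 150
272 212 213 217 217 216 215 217 217 218 218 218 220 220 221 221 222 223 222 224 224 225 225
274 124 139 166 169 170 160 170 168 170 170 168 169 169 167 169 166 171 174 165 177 178 179
```

```bash
python3 - <<'E'
from h import *
import pickle
P=pickle.load(open('w7.pkl','rb'))
pin=onz('wrist',338.3,160.4,.084,P);hole=onz('wrist',321,254.4,.071,P);print(pin,hole,rackW((.06,-.092,.084)),rackW((-.025,-.078,.071)))
T=tool(RY,0);plan([((pin[0],pin[1],.10),T),((pin[0],pin[1],.057),T)],dp=3)
E
```

```text
[ 0.60649765 -0.25060266  0.084     ] [ 0.52136792 -0.23291132  0.071     ] [ 0.60625555 -0.24891799  0.084     ] [ 0.52197536 -0.23108964  0.071     ]
-- 4
[0.82 0.24 2.13] [-0.02  0.09 -0.02]
[0.82 0.24 2.13] [-0.02  0.09 -0.02]
[0.81 0.24 2.13] [-0.02  0.09 -0.02]
[0.81 0.24 2.13] [-0.02  0.09 -0.02]
-- 2
[0.   0.   2.15] [0. 0. 0.]
[0.   0.   2.15] [0. 0. 0.]
```

Request:
jog_arm --motion '[{"x": 0.82,"y": 0.24,"z": 2.1,"ax": 0,"ay": 0.1,"az": 0},{"x": 0.82,"y": 0.24,"z": 2.1,"ax": 0,"ay": 0.1,"az": 0},{"x": 0.81,"y": 0.24,"z": 2.1,"ax": 0,"ay": 0.1,"az": 0},{"x": 0.81,"y": 0.24,"z": 2.1,"ax": 0,"ay": 0.1,"az": 0},{"x": 0,"y": 0,"z": 0,"ax": 0,"ay": 0,"az": 0}]' --claw -0.18

```text
time_s: 21.7
tool_pos: [0.6051, -0.25, 0.0976]
tool_rot: [-179.8, 0.3, -2.7]
force: [-0.1, 0.2, 0.3]
grip_width: 0.0355
grasp_force: 0.0
```

Request:
jog_arm --motion '[{"x": 0,"y": 0,"z": 1.1,"ax": 0,"ay": 0,"az": 0},{"x": 0,"y": 0,"z": 1.1,"ax": 0,"ay": 0,"az": 0},{"x": 0,"y": 0,"z": 1.1,"ax": 0,"ay": 0,"az": 0},{"x": 0,"y": 0,"z": 1.0,"ax": 0,"ay": 0,"az": 0},{"x": 0,"y": 0,"z": 0,"ax": 0,"ay": 0,"az": 0}]'

```text
time_s: 22.2
tool_pos: [0.6058, -0.2505, 0.0561]
tool_rot: [-179.9, 0.1, -2.8]
force: [0.1, 0.1, 0.4]
grip_width: 0.0355
grasp_force: 0.0
```

```bash
python3 - <<'E'
from h import *
p,r=pose();o=env.get_obs();print(p,o['tool_rot'],o['force'],o['grip_width'])
delta((.6065,-.2506,.057),tool(RY,0))
E
```

```text
[ 0.60578156 -0.25051598  0.05614005] [-1.79898092e+02  9.79152502e-02 -2.76270090e+00] [0.10114286 0.10979518 0.3739209 ] 0.035544815719080185
shift cm [ 0.07  0.   -0.09] turn [-0.1   0.1  -0.17]
```

Request:
jog_arm --motion '[{"x": 0.05,"y": 0,"z": -0.05,"ax": 0,"ay": 0,"az": 0},{"x": 0,"y": 0,"z": 0,"ax": 0,"ay": 0,"az": 0},{"x": 0,"y": 0,"z": 0,"ax": 0,"ay": 0,"az": 0},{"x": 0,"y": 0,"z": 0,"ax": 0,"ay": 0,"az": 0},{"x": 0,"y": 0,"z": 0,"ax": 0,"ay": 0,"az": 0}]' --claw -1 --squeeze 25

```text
time_s: 22.7
tool_pos: [0.6081, -0.2514, 0.0593]
tool_rot: [-180.0, -0.2, -2.8]
force: [-0.4, -0.1, 3.0]
grip_width: 0.0212
grasp_force: 25.0
```

Request:
jog_arm --motion '[{"x": 0,"y": 0,"z": 0,"ax": 0,"ay": 0,"az": 0},{"x": 0,"y": 0,"z": 0,"ax": 0,"ay": 0,"az": 0},{"x": 0,"y": 0,"z": 0,"ax": 0,"ay": 0,"az": 0},{"x": 0,"y": 0,"z": 0,"ax": 0,"ay": 0,"az": 0},{"x": 0,"y": 0,"z": 0,"ax": 0,"ay": 0,"az": 0}]'

```text
time_s: 23.2
tool_pos: [0.6081, -0.2514, 0.0592]
tool_rot: [-180.0, -0.1, -2.8]
force: [-0.1, 0.3, 5.4]
grip_width: 0.0212
grasp_force: 25.0
```

```bash
python3 - <<'E'
from h import *
p,r=pose();o=env.get_obs();print(p,o['tool_rot'],o['force'],o['wrist_torque'],o['grip_width'],o['grasp_force'])
E
```

```text
[ 0.60811683 -0.25137502  0.05921293] [-1.79975286e+02 -1.48853482e-01 -2.77061014e+00] [-0.10410264  0.33744253  5.35263493] [-0.058575  -0.0139291  0.029207 ] 0.021237662422767853 25.000735431694494
```

Request:
jog_arm --motion '[{"x": 0,"y": 0,"z": -1,"ax": 0,"ay": 0,"az": 0},{"x": 0,"y": 0,"z": -1.8,"ax": 0,"ay": 0,"az": 0},{"x": 0,"y": 0,"z": -1.8,"ax": 0,"ay": 0,"az": 0},{"x": 0,"y": 0,"z": -1.8,"ax": 0,"ay": 0,"az": 0},{"x": 0,"y": 0,"z": -1.8,"ax": 0,"ay": 0,"az": 0}]'

```text
time_s: 23.7
tool_pos: [0.6066, -0.2508, 0.1407]
tool_rot: [-179.9, 0.0, -2.8]
force: [0.4, -0.9, -1.1]
grip_width: 0.0209
grasp_force: 25.0
```

```bash
python3 - <<'E'
from h import *
p,r=pose();o=env.get_obs();print(p,o['grip_width'],o['grasp_force'])
plan([((.5232,-.2337,.14),tool(RY,0))],dp=2.3)
E
```

```text
[ 0.60660382 -0.25077872  0.14066009] 0.020933900544580827 24.999804647595738
-- 4
[-2.1  -0.33  0.02] [-0.02  0.01 -0.04]
[-2.1  -0.33  0.02] [-0.02  0.01 -0.04]
[-2.1  -0.33  0.02] [-0.02  0.01 -0.04]
[-2.1  -0.33  0.02] [-0.02  0.01 -0.04]
```

Request:
jog_arm --motion '[{"x": -2.1,"y": -0.33,"z": 0,"ax": 0,"ay": 0,"az": 0},{"x": -2.1,"y": -0.33,"z": 0,"ax": 0,"ay": 0,"az": 0},{"x": -2.1,"y": -0.33,"z": 0,"ax": 0,"ay": 0,"az": 0},{"x": -2.1,"y": -0.33,"z": 0,"ax": 0,"ay": 0,"az": 0},{"x": 0,"y": 0,"z": 0,"ax": 0,"ay": 0,"az": 0}]'

```text
time_s: 24.2
tool_pos: [0.521, -0.2336, 0.14]
tool_rot: [-179.9, 0.1, -2.8]
force: [0.1, -0.2, -0.0]
grip_width: 0.0213
grasp_force: 25.0
```

Request:
jog_arm --motion '[{"x": 0,"y": 0,"z": 0,"ax": 0,"ay": 0,"az": 0},{"x": 0,"y": 0,"z": 0,"ax": 0,"ay": 0,"az": 0},{"x": 0,"y": 0,"z": 0,"ax": 0,"ay": 0,"az": 0},{"x": 0,"y": 0,"z": 0,"ax": 0,"ay": 0,"az": 0},{"x": 0,"y": 0,"z": 0,"ax": 0,"ay": 0,"az": 0}]'

```text
time_s: 24.7
tool_pos: [0.5244, -0.234, 0.1402]
tool_rot: [-180.0, -0.1, -2.8]
force: [0.1, -0.1, -0.4]
grip_width: 0.021
grasp_force: 25.0
```

```bash
python3 - <<'E'
from h import *
import pickle
p,r=pose();o=env.get_obs();print(p,o['tool_rot'],o['grip_width'],o['grasp_force'])
P=par('wrist');w=env.read_camera('wrist')[:,:,::-1];pickle.dump((P,p,r.as_matrix()),open('w8.pkl','wb'));cv2.imwrite('pics/w8.png',w)
g=cv2.cvtColor(w,cv2.COLOR_BGR2GRAY)
b=proj('wrist',(.5214,-.2329,.071),P);print('hole',b,'pin tip',proj('wrist',p+[0,0,-.045],P),'shoulder',proj('wrist',p+[0,0,-.013],P))
x,y=b.round().astype(int);print(x-34)
for i in range(y-44,min(y+56,400),3):print(i,' '.join('%3d'%v for v in g[i,x-34:x+34:2]))
E
```

```text
[ 0.52443631 -0.23397155  0.1402237 ] [-1.79955472e+02 -5.63763640e-02 -2.76363083e+00] 0.021019351192386616 24.999963322479744
hole [324.47210367 218.51476171] pin tip [325.81511648 226.54996787] shoulder [325.88707311 247.10495611]
290
175 108 110 110 128 132 112 109 109 112 112 109 110 110 113 111 110 111 113 112 114 112 113 113 112 112 112 114 113 112 116 118 118 116 104
178 107 111 112 112 111 112 111 113 112 112 111 113 112 112 111 112 113 113 113 114 112 114 113 114 115 114 115 114 115 114 115 115 114 104
181 108 108 108 108 108 108 110 110 108 108 110 110 109 112 111 108 109 110 112 110 113 111 111 111 113 113 114 113 114 113 113 114 110 103
184 106 105 120 136 134 135 100  98  97  98 115 121  99  99  98  99 100  99  99 101  99 101  99  99 101 100 102 100 101 104 158 159 151 135
187 155 158 158 160 160 159 105 101 102 103 133 160 106 103 103 101 104 103 102 101 104 102 104 103 104 104 104 104 105 114 164 166 159 136
190 160 167 168 168 168 166 116 107 107 108 107 109 106 107 107 108 108 108 109 108 111 150 152 152 154 137 108 109 114 170 174 172 166 140
193 152 144 144 144 14
[... 3197 characters left out ...]

262  53  52  53  51  55  55  53  67  98  99 100  95  97  97  97  96  99 100 100  98  96  99  99 101 100 102  99  97  68  50  51  52  51  49
265  53  52  52  55  53  53  53  77  97 100 101  98 107 117 127 134 140 142 143 138 136 129 117 110 102 103 100  96  79  52  50  51  54  52
268  52  55  52  54  51  52  53  82  98  99 111 136 139 142 144 142 144 146 144 143 142 142 140 141 136 111  98  95  80  50  54  53  51  50
271  52  53  52  51  51  53  53  91 105 130 141 140 143 143 147 149 151 151 149 147 146 146 142 140 140 137 127  95  85  51  50  50  51  47
274  52  53  52  51  52  51  58  98 112 123 127 129 131 133 133 132 131 127 119 118 119 121 118 120 116 113 112 111  99  54  50  49  49  47
```

The pin tip is at about column 325, row 228, with the hole centred at about (324.5,219.7). That fits the expected offset, so a small correction and then lower.

Request:
jog_arm --motion '[{"x": -0.12,"y": -0.06,"z": 0.4,"ax": 0,"ay": 0,"az": 0},{"x": 0,"y": 0,"z": 0.6,"ax": 0,"ay": 0,"az": 0},{"x": 0,"y": 0,"z": 0.6,"ax": 0,"ay": 0,"az": 0},{"x": 0,"y": 0,"z": 0.6,"ax": 0,"ay": 0,"az": 0},{"x": 0,"y": 0,"z": 0,"ax": 0,"ay": 0,"az": 0}]'

```text
time_s: 25.25
tool_pos: [0.5222, -0.2329, 0.117]
tool_rot: [-179.9, 0.1, -2.8]
force: [-0.7, -0.4, -0.8]
grip_width: 0.0212
grasp_force: 25.0
```

Request:
jog_arm --motion '[{"x": 0,"y": 0,"z": 0.4,"ax": 0,"ay": 0,"az": 0},{"x": 0,"y": 0,"z": 0.2,"ax": 0,"ay": 0,"az": 0},{"x": 0,"y": 0,"z": 0,"ax": 0,"ay": 0,"az": 0},{"x": 0,"y": 0,"z": 0,"ax": 0,"ay": 0,"az": 0},{"x": 0,"y": 0,"z": 0,"ax": 0,"ay": 0,"az": 0}]'

```text
time_s: 25.75
tool_pos: [0.5232, -0.2334, 0.1126]
tool_rot: [-180.0, -0.1, -2.8]
force: [0.7, -0.3, -0.3]
grip_width: 0.0212
grasp_force: 25.0
```

Request:
jog_arm --motion '[{"x": 0,"y": 0,"z": 0.4,"ax": 0,"ay": 0,"az": 0},{"x": 0,"y": 0,"z": 0.4,"ax": 0,"ay": 0,"az": 0},{"x": 0,"y": 0,"z": 0.4,"ax": 0,"ay": 0,"az": 0},{"x": 0,"y": 0,"z": 0,"ax": 0,"ay": 0,"az": 0},{"x": 0,"y": 0,"z": 0,"ax": 0,"ay": 0,"az": 0}]'

```text
time_s: 26.25
tool_pos: [0.5229, -0.2332, 0.1001]
tool_rot: [-179.9, -0.0, -2.8]
force: [-0.7, -0.1, -0.1]
grip_width: 0.0212
grasp_force: 25.0
```

Request:
jog_arm --motion '[{"x": 0,"y": 0,"z": 0.4,"ax": 0,"ay": 0,"az": 0},{"x": 0,"y": 0,"z": 0.4,"ax": 0,"ay": 0,"az": 0},{"x": 0,"y": 0,"z": 0.4,"ax": 0,"ay": 0,"az": 0},{"x": 0,"y": 0,"z": 0,"ax": 0,"ay": 0,"az": 0},{"x": 0,"y": 0,"z": 0,"ax": 0,"ay": 0,"az": 0}]'

```text
time_s: 26.75
tool_pos: [0.523, -0.2332, 0.0882]
tool_rot: [-179.9, -0.1, -2.8]
force: [-0.5, 0.2, -0.4]
grip_width: 0.0209
grasp_force: 25.0
```

Request:
jog_arm --motion '[{"x": 0,"y": 0,"z": 0.2,"ax": 0,"ay": 0,"az": 0},{"x": 0,"y": 0,"z": 0.1,"ax": 0,"ay": 0,"az": 0},{"x": 0,"y": 0,"z": 0,"ax": 0,"ay": 0,"az": 0},{"x": 0,"y": 0,"z": 0,"ax": 0,"ay": 0,"az": 0},{"x": 0,"y": 0,"z": 0,"ax": 0,"ay": 0,"az": 0}]'

```text
time_s: 27.25
tool_pos: [0.5232, -0.2333, 0.0855]
tool_rot: [-180.0, -0.1, -2.8]
force: [-0.2, 0.8, 0.1]
grip_width: 0.0213
grasp_force: 25.0
```

Request:
jog_arm --motion '[{"x": 0,"y": 0,"z": 0.05,"ax": 0,"ay": 0,"az": 0},{"x": 0,"y": 0,"z": 0,"ax": 0,"ay": 0,"az": 0},{"x": 0,"y": 0,"z": 0,"ax": 0,"ay": 0,"az": 0},{"x": 0,"y": 0,"z": 0,"ax": 0,"ay": 0,"az": 0},{"x": 0,"y": 0,"z": 0,"ax": 0,"ay": 0,"az": 0}]'

```text
time_s: 27.75
tool_pos: [0.5231, -0.2332, 0.085]
tool_rot: [-180.0, -0.1, -2.8]
force: [-0.4, 0.8, -0.4]
grip_width: 0.0212
grasp_force: 25.0
```

Less than 1 mm is left. I'll release the pin and withdraw upward.

Request:
jog_arm --motion '[{"x": 0,"y": 0,"z": 0.05,"ax": 0,"ay": 0,"az": 0},{"x": 0,"y": 0,"z": 0,"ax": 0,"ay": 0,"az": 0},{"x": 0,"y": 0,"z": 0,"ax": 0,"ay": 0,"az": 0},{"x": 0,"y": 0,"z": 0,"ax": 0,"ay": 0,"az": 0},{"x": 0,"y": 0,"z": 0,"ax": 0,"ay": 0,"az": 0}]' --claw -0.2

```text
time_s: 28.25
tool_pos: [0.5231, -0.2333, 0.0845]
tool_rot: [-180.0, -0.1, -2.8]
force: [0.0, 0.5, 0.4]
grip_width: 0.0347
grasp_force: 0.0
```

Request:
jog_arm --motion '[{"x": 0,"y": 0,"z": -1,"ax": 0,"ay": 0,"az": 0},{"x": 0,"y": 0,"z": -3,"ax": 0,"ay": 0,"az": 0},{"x": 0,"y": 0,"z": -3,"ax": 0,"ay": 0,"az": 0},{"x": 2,"y": 0,"z": -3,"ax": 0,"ay": 0,"az": 0},{"x": 3,"y": 0,"z": -1,"ax": 0,"ay": 0,"az": 0}]'

```text
time_s: 28.75
tool_pos: [0.5742, -0.2373, 0.2]
tool_rot: [179.9, -0.5, -2.9]
force: [0.6, 0.2, -0.3]
grip_width: 0.035
grasp_force: 0.0
```

```bash
python3 - <<'E'
from h import *
import pickle
p,r=pose();print(p)
P=par('wrist');w=env.read_camera('wrist')[:,:,::-1];cv2.imwrite('pics/w9.png',w)
g=cv2.cvtColor(w,cv2.COLOR_BGR2GRAY)
for z in(.071,.109,.115):print(z,proj('wrist',(.5214,-.2329,z),P))
print('old pin top',proj('wrist',(.6065,-.2506,.084),P),'knob0',proj('wrist',rackW((-.038,-.022,.101)),P))
x,y=proj('wrist',(.5214,-.2329,.109),P).round().astype(int);print(x-30)
for i in range(y-44,min(y+30,400),3):print(i,' '.join('%3d'%v for v in g[i,x-30:x+30:2]))
x,y=proj('wrist',rackW((-.038,-.022,.101)),P).round().astype(int);print('knob',x-20)
for i in range(y-18,min(y+20,400),3):print(i,' '.join('%3d'%v for v in g[i,x-20:x+20:2]))
E
```

```text
[ 0.57424044 -0.23731273  0.19999599]
0.071 [323.52434978 249.090208  ]
0.109 [323.36107255 268.3047163 ]
0.115 [323.33133157 271.80464308]
old pin top [339.85354548 158.47928509] knob0 [255.24424903 277.57604341]
293
224 127 128 114 113 114 109  99  88  90 105 104 102 105 104 104 104 104 103 123 138 133 135 157 165 164 159 149 142 126 159
227  96  97  89  89  89  90  86  88  88  89  89  88  90  92  90  91  90  90  89  93  93  93 103 150 153 151 153 145 128 158
230 122 117 119 117 125 127 130  92  89  90  91  91  92  89  90  89  92 105 123 125 125 122 126 155 157 155 157 150 131 157
233 131 117  96  99  97 100 131  93  88  88  90  89  87  90  91  94  93 101 129 146 151 151 153 152 153 154 154 145 127 158
236 100 113 112 115 112  91  84  87  94  95  95  97  96  94  99  96 100  97 112 159 159 160 154 147 144 146 144 138 125 157
239 128 139 143 145 144 135  91  91 109 109 110 108 110 108 106 106 106 110 113 177 217 219 219 168 146 146 144 136 124 157
242 139 145 145 146 146 144 136  96 100 112 112 113 108 105 101 102 102 104 111 145 230 232 229 168 145 146 145 137 128 158
245  97 140 14
[... 2618 characters left out ...]
  39  42  45  44  45  46  49
275  41  47  74  77  72  67  66 152 190 132  44  38  38  40  40  42  40  41  44  43
278  42  67  86  74  70  71  69 105  87  40  42  39  42  41  41  42  43  39  43  47
281  47  90  90  72  71  72  68  51  35  39  39  38  40  41  39  40  41  42  43  45
284  69  95  83  70  70  72  71  54  34  37  36  40  36  38  41  37  39  41  47  46
287  84  99  82  75  57  54  53  54  51  51  52  54  54  51  55  51  54  52  57  56
290 101  93  73  70  61  60  64  61  60  62  60  62  63  64  64  63  64  65  63  64
293 104  96  70  68  65  64  68  67  68  67  67  69  68  68  68  70  67  68  69  70
296 107  85  69  69  69  70  69  71  72  71  69  71  73  74  72  71  71  73  72  71
```

```bash
python3 - <<'E'
from h import *
p,r=pose();P=par('wrist');g=cv2.cvtColor(env.read_camera('wrist'),cv2.COLOR_RGB2GRAY)
for z in(.109,.115):print(z,proj('wrist',(.5214,-.2329,z),P))
roi=g[245:284,300:350];m=(roi>200).astype(np.uint8);n,l,s,c=cv2.connectedComponentsWithStats(m)
for i in range(1,n):
    if s[i][4]>40:print('blob',c[i]+[300,245],s[i])
a=cv2.imread('pics/scene0.png').astype(float);b=env.read_camera('scene')[:,:,::-1].astype(float)
cv2.imwrite('pics/s9.png',b)
ga,gb=[cv2.cvtColor(i.astype(np.uint8),cv2.COLOR_BGR2GRAY) for i in(a,b)]
for n,(x,y,w,h) in dict(mug=(215,275,40,45),salt=(318,222,20,28),honey=(400,174,22,28),mill=(172,205,32,46),green=(348,242,16,26)).items():
    t=ga[y:y+h,x:x+w];R_=cv2.matchTemplate(gb[y-12:y+h+12,x-12:x+w+12],t,cv2.TM_CCOEFF_NORMED);_,v,_,q=cv2.minMaxLoc(R_);print(n,round(v,3),q[0]-12,q[1]-12)
E
```

```text
0.109 [325.30954597 275.34118784]
0.115 [325.32322624 278.94025801]
blob [336.77142857 252.11428571] [32  1  8 15 70]
blob [325.03401361 275.76530612] [ 15  22  21  17 294]
mug 0.854 0 0
salt 0.775 0 0
honey 0.99 0 0
mill 0.999 0 0
green 0.803 0 -1[ WARN:0@6.978] global loadsave.cpp:1063 imwrite_ Unsupported depth image for selected encoder is fallbacked to CV_8U.
```

The pin's top sits at its seated height, and the mug, salt shaker, honey jar and pepper mill haven't moved. I'm handing in.

```bash
python3 -c "
from cell import env
print(env.sign_off())"
```

```text
the job is handed in; nothing more can be done
None
```

I laid the skewer in the middle notches in line with the other two, swung the keeper bar to its stop and dropped the pin through the staple until its shoulder rested; the mug, salt shaker, honey jar and pepper mill stand unmoved, and the job was handed in at about 29 s, though with my picture allowance used up the bar, pin and final checks were by force readings and image code only.

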